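Take out the old air filters and cover the ports

ROBOT

A 6-joint arm with a two-finger parallel gripper is mounted at the origin on the work surface. World frame = base frame: x ahead of the robot, y to its left, z up, the work surface at z = 0. Lengths are in m, angles in rad, forces in N, time in s.
With the tool pointing down it reaches from about 0.35 to 0.725 m from the base axis. Payload 6 kg.
Tool frame: the origin (TCP) lies between the finger pads; the fingertips stand robot.nose_length ahead of it and the grasp point (between the pads) lies 5 mm behind it (robot.nose_length is the distance from the TCP to the fingertips, in m); z points along the fingers, y is the direction in which the jaws open and shut (so a half turn about z gives the same grasp; the last joint's range is limited). The gripper opens to 85 mm and grips with 20 to 120 N. Pads are 22 mm wide; open, the fingers measure 114 mm over their backs; the gripper's body (76 mm by 85 mm) begins 54 mm behind the grasp point. The pads swing forward as they close: fully open they stand 13 mm farther back than shut.
Start: joints at [1.513, 0.04, 0.085, 0, -1.615, -0.334], TCP at [0.229, 0.555, 0.245] pointing down, gripper open.
Joint ranges: [-2.56, 2.56], [-1.29, 2.01], [-1.08, 1.49], [-3.29, 1.98], [-2.81, -0.18], [-2.99, 2.99]. Speed limits (rad/s): [2.57, 2.57, 3.01, 3.14, 3.14, 3.14].

INTERFACE

Orientations are given as a rotation vector (axis times angle).
In Python, from workcell import readout, optics, order, robot gives the robot as it stands.
- The arm moves only by the tool jog_arm, never from a script. Its argument "targets" is a list of rows, each a list of 2 entries, a list of its own where there are three numbers: the shift along the tool's x, y, z in m, then the turn, a rotation vector about the tool's x, y, z in degrees. A call has 1 to 10 rows; each row is the pose to reach, as a shift and turn from the pose measured when the call began, along the tool's axes at that moment; what a row does not reach only later rows make up. A row lasts 1/8 s, in which the tool goes at most 62.5 mm and 10.7 degrees, less where a joint would pass 70% of its speed; a pose out of reach is approached as far as the arm can. A call with a gripper value outside its range is refused whole. "fingers" is the finger opening in m, from 0 to 0.0854, set as the call begins (left out, the last holds). The fingers move at their own pace and stop on an object; "newtons" is the grip in N (left out, the last holds). Time passes only in rows, so rows that repeat a pose let the fingers close. It gives the time, the measured TCP pose, the force and the opening at its end, in the units of the state.
- readout.observe(): the state, without advancing time (a new reading comes with each control period).
- optics.capture(name): name is "scene" or "side" or "wrist"; returns the picture (384x512x3 uint8, red, green, blue); there is no depth.
- optics.camera_info(name): a dict with "mtx" (3x3 intrinsics, pixels), "world_from_camera" (4x4, takes a point from camera to world coordinates). Camera axes: x right, y down, z forward; pixel columns grow to the right and rows downward; lengths in m; the calibration is good to about 2 mm. A picture is of the moment at which its call begins: read the wrist's pose just before it. camera_info takes no time and is no camera call; for the wrist camera it gives the pose at the moment of the call.
- order.hand_in(): hands the job in, once; it reports no verdict.
The state is a dict: "clock": time; "joint_positions": joint angles; "joint_vel": joint speeds; "tau": joint torques, N m; "ee_pos": TCP position; "tcp_rot": TCP orientation; "contact_force": force on the tool from outside, world axes, zero at the start; "moment": the same for the moment, N m; "gripper_width": finger opening in m.
Only numpy, scipy, OpenCV 4.12 (cv2) and the standard library are available. Lean on these libraries where they do the work, as an engineer would, in place of code of your own. Each camera call takes 0.05 s, during which the arm holds its last target.

TASK

Turn the isolator handle clockwise to fully off, and only then take out every filter from the three-port block and the single housing: twist it anticlockwise to its stop, lift it out and put it in the steel tray. When all the filters are in the tray, take the two dust covers out of the crate and lay them flat and square, the long one centred along the block over its three ports and the short one centred on the single housing over the length of its slot. Leave the isolator off and do not disturb the two sample bottles.

Things in the scene. Friction and masses are not known exactly. Their poses are not given: they have to be found in the camera images.
- block: Flat aluminium air filter block, fixed, 90 mm (its x) by 246 mm (its y), with three ports in a row along y, 78 mm apart. Ports open in its top face, 34 mm above the bench; each is a bayonet slot 70 mm (block x) by 35 mm with four guide lips round it. Lips and the rails along both long edges stand 42 mm above the bench. A port may be empty. Origin: centre of its underside; z up.
- single: Flat aluminium filter housing with just one port, fixed, 90 by 90 mm, otherwise made like the block: slot 70 mm (its x) by 35 mm, top face at 34 mm, lips and rails at 42 mm. Origin: centre of its underside; z up.
- port0 (a point): Centre of port 0 (of the block, at block y = 78 mm), at the level of the top face, 34 mm above the bench.
- port1 (a point): Centre of port 1 (of the block, at block y = 0 mm), at the level of the top face, 34 mm above the bench.
- port2 (a point): Centre of port 2 (of the block, at block y = -78 mm), at the level of the top face, 34 mm above the bench.
- port3 (a point): Centre of port 3 (of the single housing), at the level of the top face, 34 mm above the bench.
- filter0: Filter, absent or locked in port 0. White can 56 mm across, 58 high; on top a grey grip bar 44 long (own x), 16 thick, 32 high. Below: stem and cross foot 62 (own x) x 28 x 11 mm, reaching 22 below the origin (centre of can underside). Locked: own x is 70 deg clockwise (from above) of its housing's x. Turned to its stop, own x is along housing x and it lifts out (45 mm clears). 0.22 kg.
- filter1: Filter, absent or locked in port 1. White can 56 mm across, 58 high; on top a grey grip bar 44 long (own x), 16 thick, 32 high. Below: stem and cross foot 62 (own x) x 28 x 11 mm, reaching 22 below the origin (centre of can underside). Locked: own x is 70 deg clockwise (from above) of its housing's x. Turned to its stop, own x is along housing x and it lifts out (45 mm clears). 0.22 kg.
- filter2: Filter, absent or locked in port 2. White can 56 mm across, 58 high; on top a grey grip bar 44 long (own x), 16 thick, 32 high. Below: stem and cross foot 62 (own x) x 28 x 11 mm, reaching 22 below the origin (centre of can underside). Locked: own x is 70 deg clockwise (from above) of its housing's x. Turned to its stop, own x is along housing x and it lifts out (45 mm clears). 0.22 kg.
- filter3: Filter, absent or locked in port 3. White can 56 mm across, 58 high; on top a grey grip bar 44 long (own x), 16 thick, 32 high. Below: stem and cross foot 62 (own x) x 28 x 11 mm, reaching 22 below the origin (centre of can underside). Locked: own x is 70 deg clockwise (from above) of its housing's x. Turned to its stop, own x is along housing x and it lifts out (45 mm clears). 0.22 kg.
- isolator (a joint): Angle of the black isolator handle on the grey box: 0 = on (handle's white mark pointing along the box's -x), 1.4 = fully off, at its stop; grows as it is turned clockwise seen from above. Stays where it is left.
- isolator_grip (a point): On the axis of the isolator handle, 92 mm above the bench, at the height to grip. The handle is an upright bar 76 mm long (along this point's x, from -44 to +32 mm), 16 mm thick, from 72 to 104 mm above the bench; it stands on a grey box 86 mm square. The point turns with the handle.
- tray: Open steel tray for the old filters, fixed, 250 mm (x) by 170 mm (y) outside, walls 4 mm thick and 35 mm high. Origin: centre of its underside.
- tray_in (a point): Centre of the tray's inner floor.
- crate: Open grey plastic crate, fixed, 262 mm (x) by 202 mm (y), walls 6 mm thick and 55 mm high, holding the covers and odd parts. Origin: centre of its underside.
- cover: The long dust cover: flat aluminium plate 216 mm (own x) by 96 mm by 5 mm with a black upright grip rib along its middle (90 mm along x, 14 mm thick, top 31 mm above the underside). Starts in the crate. Origin: centre of its underside; z up. Mass about 0.16 kg. In place it lies on the lips of the block, its underside 42 mm above the bench, its length along the block's y.
- cover_grip (a point): Point on the long cover's rib, 27 mm above its underside, where the fingers can grip across the rib.
- short_cover: The short dust cover: aluminium plate 100 mm (own x) by 76 by 5 mm with a black rib along its middle (50 mm along x, 14 thick, top 31 mm above the underside). Starts in the crate. Origin: centre of its underside; z up. About 0.08 kg. In place it lies on the single housing, underside 42 mm above the bench, its length along that housing's x.
- short_cover_grip (a point): Point on the short cover's rib, 27 mm above its underside, where the fingers can grip across the rib.
- bottle0: White sample bottle with orange cap, 44 mm across, 110 mm high; a bystander. Origin: centre of its underside.
- bottle1: White sample bottle with orange cap, 44 mm across, 110 mm high; a bystander. Origin: centre of its underside.
There are look-alikes about, which are no part of the job. Leave any blue look-alike of the filter1 alone. What is shaped like the single but turquoise is not meant.

How it is judged:
On the way, in this order (a step that is already met when the one before it is completed fails the run):
1. the isolator is turned fully off (value of joint isolator above 1.25 rad), for 0.2 s.
2. every filter is out of its port and in the tray (x of filter0 in the frame of tray_in between -0.118 and 0.118 m and y of filter0 in the frame of tray_in between -0.078 and 0.078 m and z of filter0 in the frame of tray_in between -0.01 and 0.1 m and x of filter1 in the frame of tray_in between -0.118 and 0.118 m and y of filter1 in the frame of tray_in between -0.078 and 0.078 m and z of filter1 in the frame of tray_in between -0.01 and 0.1 m and x of filter2 in the frame of tray_in between -0.118 and 0.118 m and y of filter2 in the frame of tray_in between -0.078 and 0.078 m and z of filter2 in the frame of tray_in between -0.01 and 0.1 m and x of filter3 in the frame of tray_in between -0.118 and 0.118 m and y of filter3 in the frame of tray_in between -0.078 and 0.078 m and z of filter3 in the frame of tray_in between -0.01 and 0.1 m and value of joint isolator above 1.25 rad), for 0.2 s.
3. the long cover lies on the block and the short one on the single housing (x of cover in the frame of block between -0.012 and 0.012 m and y of cover in the frame of block between -0.012 and 0.012 m and z of cover in the frame of block between 0.036 and 0.048 m and angle between the x axis of cover and the y axis of block, either way round below 0.12 rad and angle between each of cover, short_cover's own z axis and vertical below 0.08 rad and x of short_cover in the frame of single between -0.012 and 0.012 m and y of short_cover in the frame of single between -0.012 and 0.012 m and z of short_cover in the frame of single between 0.036 and 0.048 m and angle between the x axis of short_cover and the x axis of single, either way round below 0.12 rad), for 0.2 s.
At the end, for the whole second after the job is handed in: The isolator is off (over 1.25 rad); every filter present lies or stands in the tray at rest; the long cover lies flat on the block and the short one flat on the single housing, each within 12 mm of the centre each way and 0.12 rad of the row (long) or the slot (short) (all of step 2 and all of step 3 and linear speed of each of filter0, filter1, filter2, filter3, cover, short_cover below 0.03 m/s); the robot touches nothing.
It fails at once if a filter is lifted while the isolator is not off (value of joint isolator below 1.2 rad and z of any of filter0, filter1, filter2, filter3 in the frame of block above 0.046 m).
It fails at once if a sample bottle is disturbed (more than 40 mm) (distance of any of bottle0, bottle1 from where it was at the start of the episode above 0.04 m).
Of filter0, filter1, filter2, filter3 only 3 to 4 are there at a start; the rules pass over those that are not, and their reading is None.
At some moment in a run one of cover, short_cover may be knocked a few centimetres aside while the robot is not near it.
Once in a run the grip may slacken for a moment while it holds something.
It also fails if it takes over 210 s, if anything falls off the work surface, if the arm or the gripper's body presses on something with over 40 N, if the wrist force passes 120 N, or if a joint passes its speed limit or range.

## Working session

There is one attempt and no reset: what is moved stays moved. The work goes in short steps, Python scripts to look and compute and a tool call to move; the robot and the scene stay as the last step left them, time stands still between calls to the robot, and variables do not carry over. Pictures are saved under pics/ and viewed, and the job is handed in when it is done.

Besides the shell and the picture viewer there is one more tool, called after "Request:" in YAML: its name, and indented under it one key for each argument. jog_arm: Moves the arm, as the interface text tells. Its arguments: {"type":"object","properties":{"targets":{"type":"array"},"fingers":{"type":"number"},"newtons":{"type":"number"}},"required":["targets"]}

```bash
ls -la; mkdir -p pics
python3 - <<'E'
from workcell import readout, optics, order, robot
import cv2
print(readout.observe()); print(robot.nose_length, dir(robot))
for n in ["scene","side","wrist"]:
    i=optics.camera_info(n); print(n,i)
    im=optics.capture(n); cv2.imwrite(f"pics/{n}0.png",im[:,:,::-1])
E
```

```text
total 12
drwxr-xr-x  3 agent agent 4096 Dec  7 06:36 .
drwxr-xr-x 23 root  root  4096 Dec  7 06:36 ..
drwxr-xr-x  2 agent agent 4096 Dec  7 06:36 pics
{'clock': 0.0, 'joint_positions': array([ 1.51267617e+00,  4.07900830e-02,  8.38206293e-02, -4.48465799e-04,
       -1.61548925e+00, -3.33704670e-01]), 'joint_vel': array([ 4.53024048e-05, -4.98215493e-04,  6.77950564e-06, -2.88353386e-04,
        8.22961019e-04, -3.44687303e-04]), 'tau': array([-9.80904006e-04, -3.68213010e+01,  3.47410011e+01,  6.93258896e+00,
       -5.47866774e-03,  3.22363789e-06]), 'ee_pos': array([0.22893445, 0.55428526, 0.24429954]), 'tcp_rot': array([ 3.07982595e+00, -6.11184578e-01, -3.38242190e-04]), 'contact_force': array([-0.27895802, -0.95693268,  0.3169282 ]), 'moment': array([ 0.05927426,  0.03630215, -0.00174704]), 'gripper_width': 0.0853069518028186}
0.014 ['IKError', '__class__', '__delattr__', '__dict__', '__dir__', '__doc__', '__eq__', '__format__', '__ge__', '__getattribute__', '__getstate__', '__gt__', '__hash__', '__init__', '__init_subclass__', '__le__', '__lt__', '__module__', '__ne__', '__new
[... 744 characters left out ...]
orld_from_camera': array([[ 0.95065512, -0.21228578,  0.22625117,  0.1722368 ],
       [-0.31009319, -0.67330707,  0.67119282, -0.97298931],
       [ 0.00985182, -0.70823183, -0.70591119,  1.113533  ],
       [ 0.        ,  0.        ,  0.        ,  1.        ]])}
wrist {'mtx': array([[316.23650482,   0.        , 253.18259466],
       [  0.        , 316.23650482, 197.75882938],
       [  0.        ,   0.        ,   1.        ]]), 'world_from_camera': array([[-0.3816733 , -0.88912919, -0.25253669,  0.29300163],
       [-0.92429663,  0.36747854,  0.1031274 ,  0.5288359 ],
       [ 0.00110823,  0.27277979, -0.96207586,  0.37285537],
       [ 0.        ,  0.        ,  0.        ,  1.        ]])}
```

View pics/scene0.png

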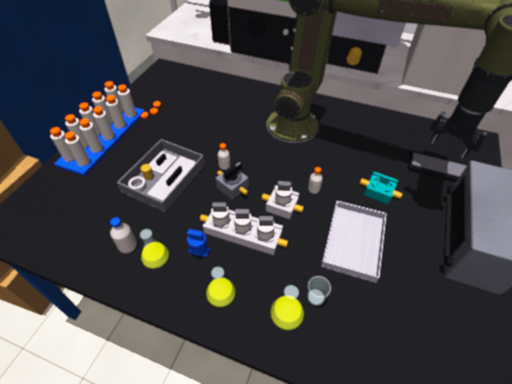

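View pics/side0.png

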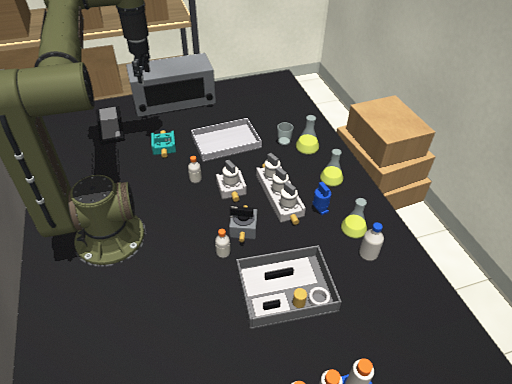

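View pics/wrist0.png

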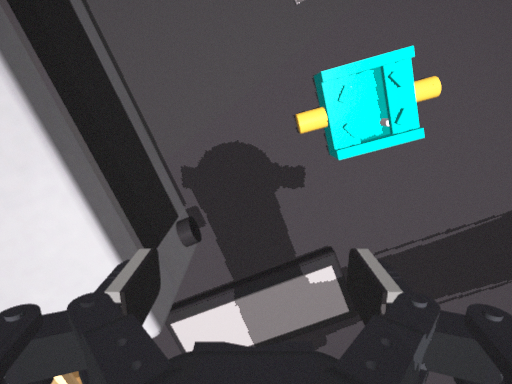

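```bash
cat > h.py <<'E'
import numpy as np, cv2
from workcell import readout, optics, order, robot
from scipy.spatial.transform import Rotation as R
def cap(name,fn=None,crop=None,scale=1):
    i=optics.camera_info(name); im=optics.capture(name)[:,:,::-1].copy()
    if fn:
        c=im
        if crop: c=im[crop[1]:crop[3],crop[0]:crop[2]]
        c=cv2.resize(c,None,fx=scale,fy=scale,interpolation=cv2.INTER_CUBIC)
        cv2.imwrite('pics/'+fn+'.png',c)
    return im,i
def ray(i,uv,z):
    T=i['world_from_camera'];d=T[:3,:3]@np.linalg.inv(i['mtx'])@np.array([uv[0],uv[1],1.])
    o=T[:3,3];return o+d*(z-o[2])/d[2]
def proj(i,p):
    T=i['world_from_camera'];c=T[:3,:3].T@(np.array(p)-T[:3,3]);q=i['mtx']@c;return q[:2]/q[2]
def Rdown(phi): # jaw axis (tool y) at world angle phi deg, tool down
    a=np.radians(phi);y=np.array([np.cos(a),np.sin(a),0]);z=np.array([0,0,-1.]);x=np.cross(y,z)
    return np.stack([x,y,z],1)
def st():
    s=readout.observe();Rt=R.from_rotvec(s['tcp_rot']).as_matrix();return s,Rt
def goto(p,phi=None,q=True):
    """print tool shift/turn to world pose p with jaw angle phi"""
    s,Rt=st();d=Rt.T@(np.array(p)-s['ee_pos'])
    w=np.zeros(3);cur=np.degrees(np.arctan2(Rt[1,1],Rt[0,1]))
    if phi is not None:
        c=[]
        for ph in ([phi,phi+180] if q else [phi]):
            c.append(np.degrees(R.from_matrix(Rt.T@Rdown(ph)).as_rotvec()))
        for w in c:print('shift mm',np.round(d*1000,1),'turn',np.round(w,1))
    else: print('shift mm',np.round(d*1000,1))
    print('cur',np.round(s['ee_pos'],4),'phi',round(cur,1),'tilt z',np.round(Rt[:,2],3),'j6',round(s['joint_positions'][5],2),'F',np.round(s['contact_force'],1),'w',round(s['gripper_width'],4),'t',round(s['clock'],2))
E
python3 - <<'E'
from h import *
s,Rt=st()
i=optics.camera_info('wrist');T=i['world_from_camera']
print(Rt); print('cam in tool',Rt.T@(T[:3,3]-s['ee_pos']),'\n',Rt.T@T[:3,:3])
a,si=cap('scene'); c=a[130:290,100:400]; cv2.imwrite('pics/sc1.png',cv2.resize(c,None,fx=2.6,fy=2.6,interpolation=cv2.INTER_CUBIC))
b,sd=cap('side'); c=b[110:330,150:350]; cv2.imwrite('pics/sd1.png',cv2.resize(c,None,fx=2.7,fy=2.7,interpolation=cv2.INTER_CUBIC))
for n,uv,z in [('block mid',(243,236),.034),('single',(283,203),.034),('isol',(232,184),.072),('tray',(356,238),.004),('crate',(162,173),.0),('b0',(224,168),0),('b1',(315,190),0)]:
    print(n,ray(si,uv,z))
for n,uv,z in [('block mid',(280,195),.034),('single',(231,185),.034),('isol',(242,222),.072),('tray',(226,139),.004),('crate',(288,288),0),('b0',(222,254),0),('b1',(195,180),0)]:
    print(n,ray(sd,uv,z))
E
```

```text
[[ 9.24232648e-01 -3.81829614e-01 -3.97338447e-04]
 [-3.81829791e-01 -9.24231669e-01 -1.35351352e-03]
 [ 1.49578767e-04  1.40267704e-03 -9.99999005e-01]]
cam in tool [ 0.06896197 -0.00071183 -0.12847767] 
 [[ 1.65928149e-04 -9.62036931e-01 -2.72919248e-01]
 [ 9.99999850e-01  3.02138105e-04 -4.57057874e-04]
 [ 5.22165859e-04 -2.72919131e-01  9.62036837e-01]]
block mid [0.63760422 0.02814279 0.034     ]
single [0.46209762 0.10662496 0.034     ]
isol [ 0.47630525 -0.07906899  0.072     ]
tray [0.49042306 0.37305588 0.004     ]
crate [ 0.46789346 -0.38170865  0.        ]
b0 [ 3.55742228e-01 -1.69205600e-01 -1.11022302e-16]
b1 [0.33455142 0.19252052 0.        ]
block mid [ 0.59329277 -0.02455301  0.034     ]
single [0.44130645 0.07605392 0.034     ]
isol [ 0.41927696 -0.13365477  0.072     ]
tray [0.50372038 0.37375372 0.004     ]
crate [ 0.49276964 -0.36465386  0.        ]
b0 [ 0.3359852  -0.18415877  0.        ]
b1 [0.32731834 0.17578221 0.        ]
```

View pics/sc1.png

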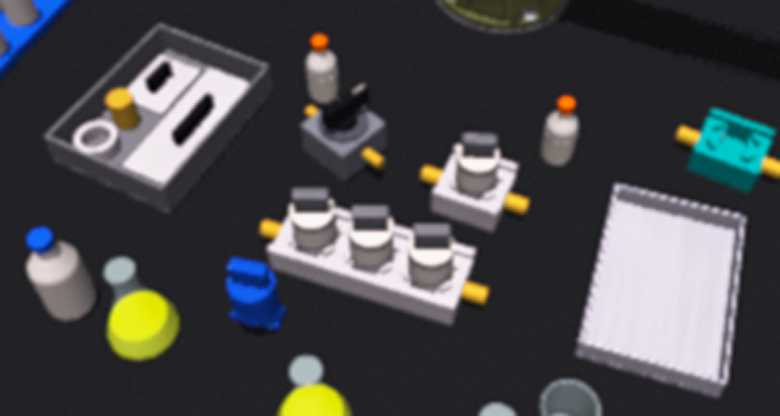

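View pics/sd1.png

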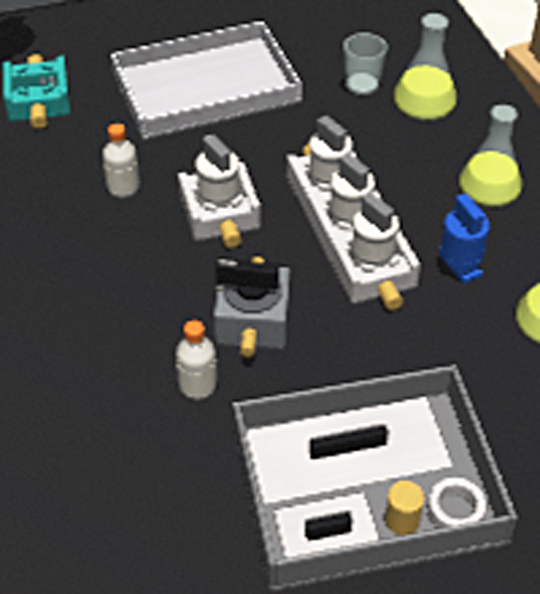

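Run:
```python
from h import *
goto((.5,0,.36),-90)
```

```text
shift mm [ 462.2  409.  -114.8] turn [  0.1   0.  -22.4]
shift mm [ 462.2  409.  -114.8] turn [ 0.000e+00 -1.000e-01  1.576e+02]
cur [0.229  0.5544 0.2448] phi -112.4 tilt z [-0.    -0.001 -1.   ] j6 -0.33 F [ 0.1 -0.2  0.3] w 0.0856 t 0.25
```

Request:
jog_arm:
  targets:
    - [[0.05, 0.04, -0.02], [0, 0, -3]]
    - [[0.1, 0.08, -0.04], [0, 0, -6]]
    - [[0.462, 0.409, -0.115], [0, 0, -22.4]]
    - [[0.462, 0.409, -0.115], [0, 0, -22.4]]
    - [[0.462, 0.409, -0.115], [0, 0, -22.4]]
    - [[0.462, 0.409, -0.115], [0, 0, -22.4]]
    - [[0.462, 0.409, -0.115], [0, 0, -22.4]]
    - [[0.462, 0.409, -0.115], [0, 0, -22.4]]
    - [[0.462, 0.409, -0.115], [0, 0, -22.4]]
    - [[0.462, 0.409, -0.115], [0, 0, -22.4]]

```text
clock: 1.5
ee_pos: [0.4987, 0.0015, 0.3601]
tcp_rot: [3.141, -0.001, 0.001]
contact_force: [1.3, 1.6, 0.2]
gripper_width: 0.0854
```

Run:
```python
from h import *
goto((.5,0,.36),-90)
```

```text
shift mm [1.4 1.5 0.1] turn [ 0. -0. -0.]
shift mm [1.4 1.5 0.1] turn [ -0.  -0. 180.]
cur [0.4987 0.0015 0.3601] phi -90.0 tilt z [ 0. -0. -1.] j6 1.16 F [1.3 1.6 0.2] w 0.0854 t 1.5
```

Request:
jog_arm:
  targets:
    - [[0.0, 0.0, 0.0], [0, 0, 0]]
    - [[0, 0, 0], [0, 0, 0]]

```text
clock: 1.75
ee_pos: [0.4986, 0.0014, 0.3598]
tcp_rot: [3.141, -0.003, 0.0]
contact_force: [-0.7, 0.8, -0.5]
gripper_width: 0.0857
```

Run:
```python
from h import *
im,i=cap('wrist','w1',None,1.5); np.save('w1.npy',im); import pickle; pickle.dump((im,i),open('w1.pkl','wb'))
goto((.5,0,.36),-90)
```

```text
shift mm [ 1.5  2.  -0.1] turn [ 0. -0. -0.]
shift mm [ 1.5  2.  -0.1] turn [ -0.  -0. 180.]
cur [0.4985 0.002  0.3599] phi -90.0 tilt z [ 0. -0. -1.] j6 1.16 F [-0.2 -0.6 -0.8] w 0.0853 t 1.8
```

View pics/w1.png

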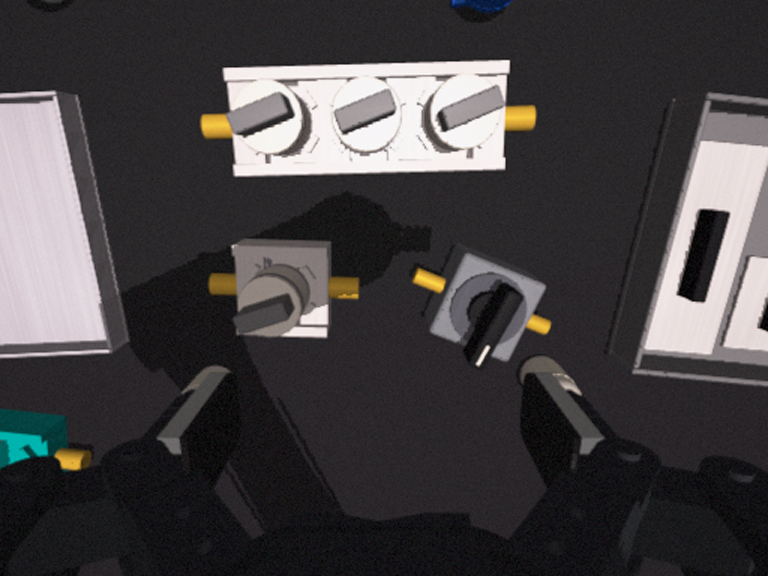

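Run:
```python
from h import *
import pickle
im,i=pickle.load(open('w1.pkl','rb'))
def z(n,x0,y0,x1,y1,s):
    c=cv2.resize(im[y0:y1,x0:x1],None,fx=s,fy=s,interpolation=cv2.INTER_CUBIC); c=cv2.convertScaleAbs(c,alpha=1.3,beta=25); cv2.imwrite(f'pics/{n}.png',c)
z('w1a',140,30,360,130,3.6)
z('w1b',130,150,380,260,3.2)
```

```text
(no output)
```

View pics/w1a.png

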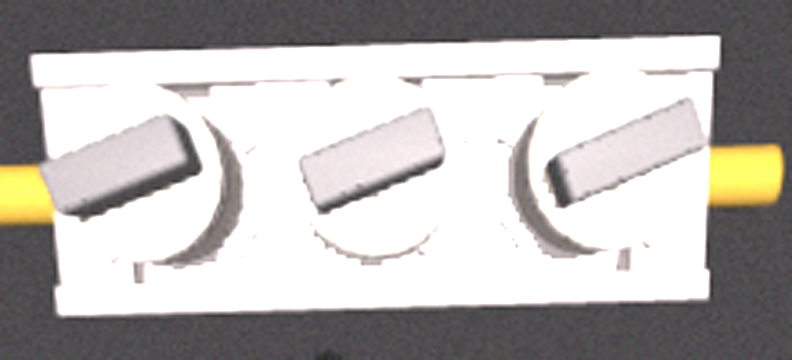

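View pics/w1b.png

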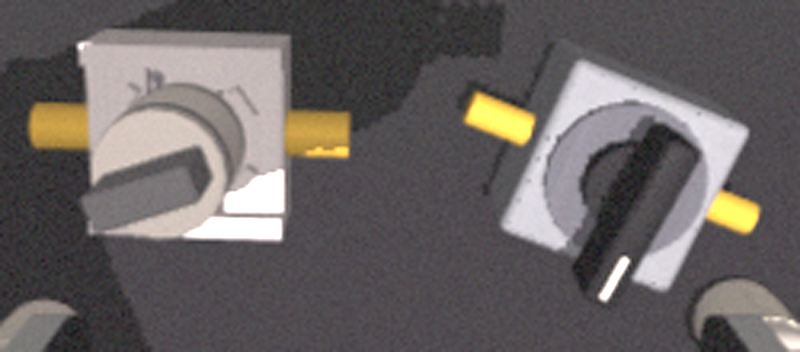

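Run:
```python
from h import *
import pickle
im,i=pickle.load(open('w1.pkl','rb'))
print(i['world_from_camera'][:3,3])
A=lambda u,v:(140+u/3.6,30+v/3.6)
B=lambda u,v:(130+u/3.2,150+v/3.2)
def quad(n,pts,z):
    P=[ray(i,p,z)[:2] for p in pts];P=np.array(P)
    print(n,np.round(P,4).tolist(),'c',P.mean(0).round(4),'sides',[round(float(np.linalg.norm(P[k]-P[(k+1)%4])),4) for k in range(4)],'ang',[round(float(np.degrees(np.arctan2(*(P[(k+1)%4]-P[k])[::-1]))),1) for k in range(4)])
quad('block',[A(31,55),A(720,37),A(709,298),A(58,315)],.042)
quad('single',[B(84,44),B(290,38),B(283,240),B(91,236)],.042)
quad('isobox',[B(580,58),B(748,130),B(668,291),B(502,225)],.06)
for n,pts in [('f0',[(41,168),(166,115),(185,150),(62,205)]),('f1',[(301,158),(431,109),(442,145),(318,205)]),('f2',[(553,158),(690,98),(706,142),(570,200)])]:
    quad(n,[A(*p) for p in pts],.124)
quad('f3',[B(80,200),B(195,168),B(210,180),B(92,232)],.124)
quad('handle',[B(645,125),B(697,155),B(612,303),B(573,270)],.104)
print('mark', [ray(i,B(*p),.104).round(4) for p in [(625,260),(604,298)]])
```

```text
[0.56785958 0.00204108 0.48830404]
block [[0.6461, 0.1369], [0.6515, -0.1097], [0.5615, -0.1121], [0.5557, 0.1349]] c [0.6037 0.0125] sides [0.2466, 0.09, 0.2471, 0.0904] ang [-88.7, -178.5, 91.4, 1.2]
single [[0.4919, 0.1402], [0.4944, 0.0485], [0.3988, 0.0546], [0.401, 0.1446]] c [0.4465 0.097 ] sides [0.0918, 0.0958, 0.0901, 0.091] ang [-88.4, 176.3, 88.6, -2.8]
isobox [[0.4885, -0.0774], [0.4565, -0.1524], [0.3805, -0.1229], [0.4127, -0.0461]] c [ 0.4346 -0.0997] sides [0.0815, 0.0816, 0.0833, 0.0821] ang [-113.1, 158.8, 67.3, -22.4]
f0 [[0.6007, 0.112], [0.6154, 0.0736], [0.6057, 0.0685], [0.5902, 0.1065]] c [0.603  0.0901] sides [0.0411, 0.011, 0.0411, 0.0118] ang [-69.1, -152.3, 112.1, 27.3]
f1 [[0.6034, 0.0339], [0.6169, -0.005], [0.6069, -0.0083], [0.5901, 0.0291]] c [0.6043 0.0124] sides [0.0411, 0.0105, 0.041, 0.0141] ang [-70.8, -161.5, 114.3, 19.8]
f2 [[0.6033, -0.0416], [0.6198, -0.0815], [0.6076, -0.0871], [0.5914, -0.0471]] c [ 0.6055 -0.0643] sides [0.0432, 0.0133, 0.0431, 0.0131] ang [-67.5, -155.3, 112.2, 25.0]
f3 [[0.4462, 0.1214], [0.4588, 0.0771], [0.454, 0.0717], [0.4333, 0.1179]] c [0.4481 0.097 ] sides [0.0461, 0.0072, 0.0507, 0.0134] ang [-74.1, -131.3, 114.2, 15.1]
handle [[0.4701, -0.096], [0.4578, -0.1174], [0.3944, -0.0874], [0.4091, -0.0707]] c [ 0.4329 -0.0929] sides [0.0246, 0.0701, 0.0222, 0.0661] ang [-119.9, 154.7, 48.8, -22.6]
mark [array([ 0.4134, -0.0916,  0.104 ]), array([ 0.3967, -0.084 ,  0.104 ])]
```

Run:
```python
from h import *
import pickle
im,i=pickle.load(open('w1.pkl','rb'))
B=lambda u,v:(130+u/3.2,150+v/3.2)
P=np.array([ray(i,B(*p),.042)[:2] for p in [(580,58),(748,130),(668,291),(502,225)]]);print(P.mean(0))
goto((.433,-.099,.22),-114)
```

```text
[ 0.42895979 -0.10400285]
shift mm [-65.4 101.  139.9] turn [ 0. -0. 24.]
shift mm [-65.4 101.  139.9] turn [   0.    0. -156.]
cur [0.4985 0.002  0.3599] phi -90.0 tilt z [ 0. -0. -1.] j6 1.16 F [-0.2 -0.6 -0.8] w 0.0853 t 1.8
```

Request:
jog_arm:
  targets:
    - [[-0.07, 0.105, 0.14], [0, 0, 24]]
    - [[-0.07, 0.105, 0.14], [0, 0, 24]]
    - [[-0.07, 0.105, 0.14], [0, 0, 24]]
    - [[-0.07, 0.105, 0.14], [0, 0, 24]]
    - [[-0.07, 0.105, 0.14], [0, 0, 24]]
  fingers: 0.05

```text
clock: 2.42
ee_pos: [0.429, -0.1021, 0.2213]
tcp_rot: [-3.073, 0.65, -0.004]
contact_force: [-0.1, -0.2, 0.6]
gripper_width: 0.05
```

Run:
```python
from h import *
im,i=cap('wrist','w2',None,1.5); import pickle; pickle.dump((im,i),open('w2.pkl','wb'))
goto((.43,-.102,.22),-114)
```

```text
shift mm [ 0.5 -0.1  1.9] turn [-0.1 -0.2  0.1]
shift mm [ 0.5 -0.1  1.9] turn [ 3.000e-01 -1.000e-01 -1.799e+02]
cur [ 0.4295 -0.1019  0.2219] phi -113.9 tilt z [ 0.003 -0.    -1.   ] j6 0.92 F [-0.1 -1.7  0.2] w 0.0498 t 2.48
```

View pics/w2.png

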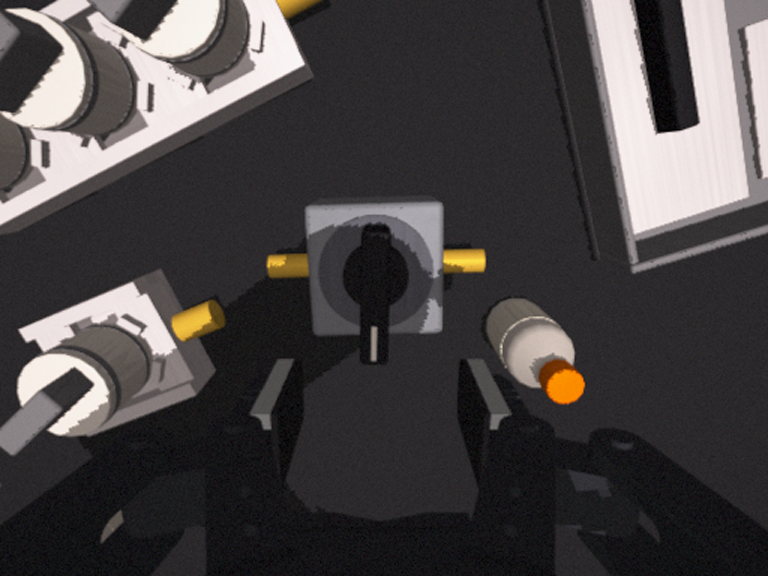

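Run:
```python
from h import *
import pickle
im,i=pickle.load(open('w2.pkl','rb'))
W=lambda u,v:(u/1.5,v/1.5)
for z in (.04,.05,.06):
    P=np.array([ray(i,W(*p),z)[:2] for p in [(306,207),(442,203),(442,332),(313,334)]])
    print(z,P.mean(0).round(4),[round(float(np.linalg.norm(P[k]-P[(k+1)%4])),4) for k in range(4)],[round(float(np.degrees(np.arctan2(*(P[(k+1)%4]-P[k])[::-1]))),1) for k in range(4)])
h0=ray(i,W(375,226),.104);h1=ray(i,W(374,362),.104);print('handle',h0,h1,np.linalg.norm(h1-h0),np.degrees(np.arctan2(*(h1-h0)[1::-1])))
d=(h1-h0)/np.linalg.norm(h1-h0); print('axis',h1-d*.044,h0+d*.032)
print('disc',ray(i,W(376,276),.06),ray(i,W(376,276),.072))
print('bottle cap',ray(i,W(562,384),.11))
```

```text
0.04 [ 0.4296 -0.0984] [0.0876, 0.088, 0.0895, 0.087] [-112.2, 158.1, 67.1, -23.1]
0.05 [ 0.4316 -0.0994] [0.0848, 0.0852, 0.0866, 0.0842] [-112.2, 158.1, 67.1, -23.1]
0.06 [ 0.4337 -0.1004] [0.0819, 0.0824, 0.0837, 0.0814] [-112.2, 158.1, 67.1, -23.1]
handle [ 0.4645934  -0.11417741  0.104     ] [ 0.39544891 -0.08271578  0.104     ] 0.07596574198416307 155.53385863422506
axis [ 0.43549798 -0.10093862  0.104     ] [ 0.4354668  -0.10092443  0.104     ]
disc [ 0.430886   -0.09930074  0.06      ] [ 0.43341462 -0.10054368  0.072     ]
bottle cap [ 0.34367613 -0.17369736  0.11      ]
```

Run:
```python
from h import *
goto((.434,-.1003,.088),-114.5,False)
```

```text
shift mm [  3.1  -3.2 133.9] turn [-0.1 -0.2  0.6]
cur [ 0.4295 -0.1019  0.2219] phi -113.9 tilt z [ 0.003 -0.    -1.   ] j6 0.92 F [-0.1 -1.7  0.2] w 0.0498 t 2.48
```

Request:
jog_arm:
  targets:
    - [[0.003, -0.003, 0.05], [0, -0.2, 0.6]]
    - [[0.003, -0.003, 0.09], [0, -0.2, 0.6]]
    - [[0.003, -0.003, 0.12], [0, -0.2, 0.6]]
    - [[0.003, -0.003, 0.133], [0, -0.2, 0.6]]
    - [[0.003, -0.003, 0.133], [0, -0.2, 0.6]]
    - [[0.003, -0.003, 0.133], [0, -0.2, 0.6]]

```text
clock: 3.22
ee_pos: [0.4351, -0.1001, 0.0908]
tcp_rot: [-3.069, 0.665, -0.004]
contact_force: [0.1, 0.2, 0.7]
gripper_width: 0.0498
```

Request:
jog_arm:
  targets:
    - [[0, 0, 0], [0, 0, 0]]
    - [[0, 0, 0], [0, 0, 0]]
    - [[0, 0, 0], [0, 0, 0]]
    - [[0, 0, 0], [0, 0, 0]]
    - [[0, 0, 0], [0, 0, 0]]
  fingers: 0
  newtons: 60

```text
clock: 3.85
ee_pos: [0.4352, -0.1015, 0.0923]
tcp_rot: [3.07, -0.666, 0.006]
contact_force: [-2.7, -5.2, 3.5]
gripper_width: 0.0148
```

Run:
```python
from h import *
goto((.434,-.1003,.088),-114.5+80)
```

```text
shift mm [-1.6 -0.6  4.3] turn [  0.1  -0.2 -80. ]
shift mm [-1.6 -0.6  4.3] turn [ -0.2  -0.1 100. ]
cur [ 0.4352 -0.1015  0.0923] phi -114.5 tilt z [ 0.004 -0.001 -1.   ] j6 0.92 F [-2.7 -5.2  3.5] w 0.0148 t 3.85
```

Request:
jog_arm:
  targets:
    - [[0, 0, 0], [0, 0, 8]]
    - [[0, 0, 0], [0, 0, 16]]
    - [[0, 0, 0], [0, 0, 24]]
    - [[0, 0, 0], [0, 0, 32]]
    - [[0, 0, 0], [0, 0, 40]]

```text
clock: 4.47
ee_pos: [0.4342, -0.1026, 0.0923]
tcp_rot: [2.651, -1.682, 0.005]
contact_force: [-4.7, -4.3, 0.8]
gripper_width: 0.0148
```

Run:
```python
from h import *
goto((.434,-.1003,.088),-114.5-80)
print(readout.observe()['moment'])
```

```text
shift mm [-2.2 -0.8  4.3] turn [-0.1 -0.2 39.7]
shift mm [-2.2 -0.8  4.3] turn [ 3.000e-01 -1.000e-01 -1.403e+02]
cur [ 0.4342 -0.1026  0.0923] phi -154.8 tilt z [ 0.002 -0.003 -1.   ] j6 0.21 F [-4.7 -4.3  0.8] w 0.0148 t 4.47
[-1.5632043   1.25082677  0.1388478 ]
```

Request:
jog_arm:
  targets:
    - [[-0.0005, 0, 0], [0, 0, 8]]
    - [[-0.001, 0, 0], [0, 0, 16]]
    - [[-0.001, 0, 0], [0, 0, 24]]
    - [[-0.001, 0, 0], [0, 0, 32]]
    - [[-0.001, 0, 0], [0, 0, 40]]
    - [[-0.001, 0, 0], [0, 0, 41]]

```text
clock: 5.22
ee_pos: [0.4327, -0.1028, 0.0924]
tcp_rot: [1.894, -2.5, 0.006]
contact_force: [-5.4, -4.3, 0.9]
gripper_width: 0.0148
```

Run:
```python
from h import *
goto((.434,-.1003,.088),-114.5-80)
print(readout.observe()['moment'])
```

```text
shift mm [-2.8 -0.6  4.4] turn [-0.  -0.4 -1.2]
shift mm [-2.8 -0.6  4.4] turn [ -0.5   0.  178.8]
cur [ 0.4327 -0.1028  0.0924] phi 164.3 tilt z [-0.001 -0.006 -1.   ] j6 -0.5 F [-5.4 -4.3  0.9] w 0.0148 t 5.22
[-1.64165994  1.26911296  2.11751969]
```

Request:
jog_arm:
  targets:
    - [[0, 0, 0], [0, 0, 0]]
    - [[0, 0, 0], [0, 0, 0]]
    - [[0, 0, -0.02], [0, 0, 0]]
    - [[0, 0, -0.07], [0, 0, 0]]
    - [[0, 0, -0.12], [0, 0, 0]]
    - [[0, 0, -0.12], [0, 0, 0]]
  fingers: 0.04

```text
clock: 5.98
ee_pos: [0.4347, -0.1022, 0.2173]
tcp_rot: [-1.896, 2.502, -0.014]
contact_force: [1.4, -0.4, -0.6]
gripper_width: 0.0402
```

Run:
```python
from h import *
im,i=cap('wrist','w3',None,1.5)
goto((.602,.0905,.20),-158.65,False)
```

```text
shift mm [-230.8 -109.8   14. ] turn [ -0.2  -0.3 -37.1]
cur [ 0.4338 -0.1019  0.2145] phi 164.3 tilt z [ 0.003 -0.005 -1.   ] j6 -0.5 F [ 0.7  0.3 -0.2] w 0.0398 t 6.03
```

View pics/w3.png

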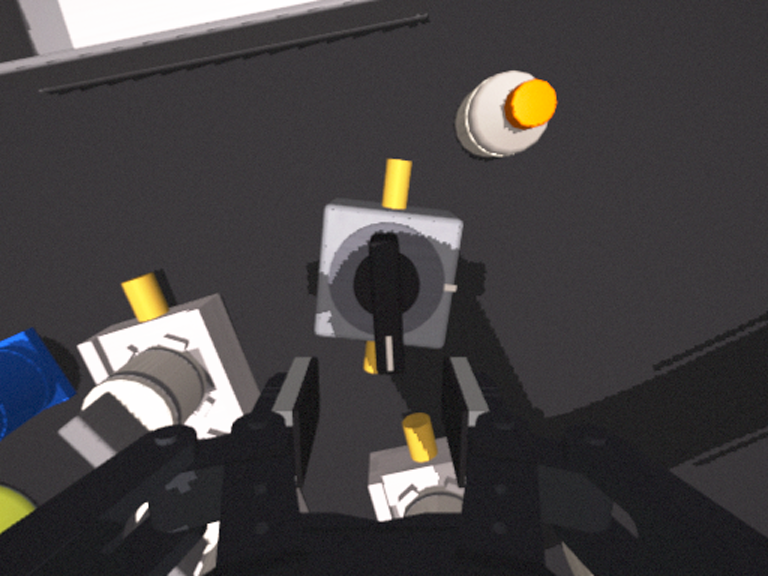

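Request:
jog_arm:
  targets:
    - [[-0.231, -0.11, 0.014], [0, 0, -37.1]]
    - [[-0.231, -0.11, 0.014], [0, 0, -37.1]]
    - [[-0.231, -0.11, 0.014], [0, 0, -37.1]]
    - [[-0.231, -0.11, 0.014], [0, 0, -37.1]]
    - [[-0.231, -0.11, 0.014], [0, 0, -37.1]]
    - [[-0.231, -0.11, 0.014], [0, 0, -37.1]]
    - [[-0.231, -0.11, 0.014], [0, 0, -37.1]]

```text
clock: 6.9
ee_pos: [0.6019, 0.0897, 0.2005]
tcp_rot: [2.593, -1.771, 0.009]
contact_force: [-0.2, -1.1, 1.4]
gripper_width: 0.04
```

Run:
```python
from h import *
im,i=cap('wrist','w4',None,1.5); import pickle; pickle.dump((im,i),open('w4.pkl','wb'))
goto((.602,.0905,.105),-158.65,False)
```

```text
shift mm [-1.3 -0.2 95.9] turn [-0.1 -0.3 -0. ]
cur [0.6019 0.0897 0.2009] phi -158.7 tilt z [ 0.004 -0.005 -1.   ] j6 -0.11 F [ 0.7 -0.1  0.3] w 0.0403 t 6.95
```

View pics/w4.png

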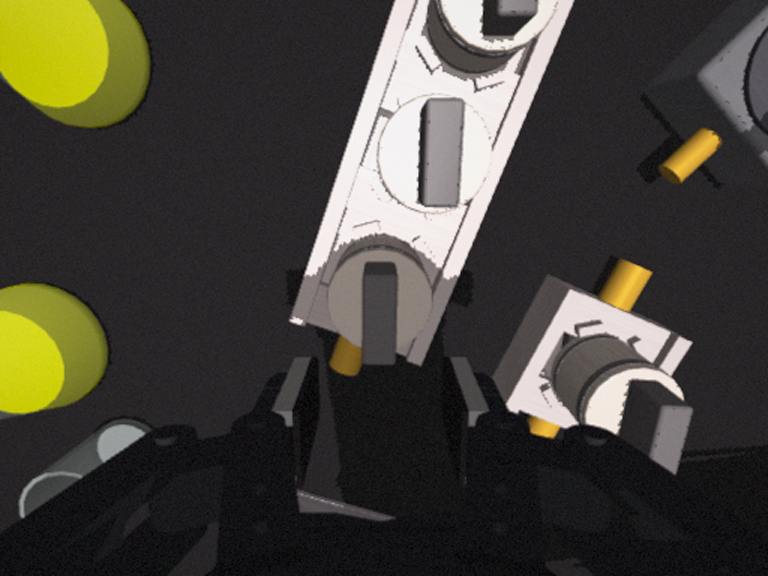

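Run:
```python
from h import *
import pickle
im,i=pickle.load(open('w4.pkl','rb'))
W=lambda u,v:(u/1.5,v/1.5)
def q(n,pts,z):
    P=np.array([ray(i,W(*p),z)[:2] for p in pts]);print(n,P.mean(0).round(4),[round(float(np.linalg.norm(P[k]-P[(k+1)%4])),4) for k in range(4)],[round(float(np.degrees(np.arctan2(*(P[(k+1)%4]-P[k])[::-1]))),1) for k in range(4)])
q('f0',[(364,275),(396,275),(396,364),(363,364)],.124)
q('f1',[(430,98),(463,98),(460,207),(425,204)],.124)
q('f3',[(647,405),(692,405),(678,475),(622,462)],.124)
```

```text
f0 [0.6021 0.0905] [0.0142, 0.0427, 0.0154, 0.0427] [-158.6, 111.9, 21.4, -69.8]
f1 [0.6037 0.0127] [0.0133, 0.0433, 0.015, 0.042] [-158.7, 112.3, 16.5, -69.9]
f3 [0.4528 0.0966] [0.0215, 0.0389, 0.03, 0.0323] [-158.6, 111.1, 7.0, -82.4]
```

Request:
jog_arm:
  targets:
    - [[-0.001, 0, 0.04], [0, -0.3, 0]]
    - [[-0.001, 0, 0.07], [0, -0.3, 0]]
    - [[-0.001, 0, 0.089], [0, -0.3, 0]]
    - [[-0.001, 0, 0.091], [0, -0.3, 0]]
    - [[-0.001, 0, 0.091], [0, -0.3, 0]]

```text
clock: 7.58
ee_pos: [0.6025, 0.0901, 0.1114]
tcp_rot: [-2.592, 1.77, -0.005]
contact_force: [0.5, -0.3, -0.4]
gripper_width: 0.0398
```

Request:
jog_arm:
  targets:
    - [[0, 0, 0], [0, 0, 0]]
    - [[0, 0, 0], [0, 0, 0]]
    - [[0, 0, 0], [0, 0, 0]]
    - [[0, 0, 0], [0, 0, 0]]
  fingers: 0
  newtons: 80

```text
clock: 8.07
ee_pos: [0.6032, 0.0903, 0.1133]
tcp_rot: [-2.59, 1.769, -0.008]
contact_force: [-1.3, 1.0, 6.4]
gripper_width: 0.0145
```

Run:
```python
from h import *
goto((.602,.0905,.110),-158.65+70,False)
```

```text
shift mm [-0.7  1.1  3.3] turn [ -0.3  -0.3 -70. ]
cur [0.6032 0.0903 0.1133] phi -158.7 tilt z [ 0.007  0.001 -1.   ] j6 -0.11 F [-1.3  1.   6.4] w 0.0145 t 8.07
```

Request:
jog_arm:
  targets:
    - [[0, 0, 0], [0, 0, -8]]
    - [[0, 0, 0], [0, 0, -16]]
    - [[0, 0, 0], [0, 0, -24]]
    - [[0, 0, 0], [0, 0, -32]]
    - [[0, 0, 0], [0, 0, -40]]
    - [[0, 0, 0], [0, 0, -48]]
    - [[0, 0, 0], [0, 0, -56]]
    - [[0, 0, 0], [0, 0, -64]]
    - [[0, 0, 0], [0, 0, -70]]
    - [[0, 0, 0], [0, 0, -71]]

```text
clock: 9.32
ee_pos: [0.6036, 0.0907, 0.1134]
tcp_rot: [-3.139, -0.064, -0.013]
contact_force: [1.8, 0.5, 0.2]
gripper_width: 0.0149
```

Run:
```python
from h import *
goto((.602,.0905,.110),-158.65+70,False)
print(readout.observe()['moment'])
```

```text
shift mm [-1.7  0.1  3.4] turn [-0.1 -0.5  1. ]
cur [0.6036 0.0907 0.1134] phi -87.7 tilt z [ 0.008  0.002 -1.   ] j6 1.13 F [1.8 0.5 0.2] w 0.0149 t 9.32
[ 0.50709554 -0.56036654 -0.08036942]
```

Request:
jog_arm:
  targets:
    - [[0, 0, 0], [0, 0, -2]]
    - [[0, 0, 0], [0, 0, -2]]
    - [[0, 0, -0.01], [0, 0, -1]]
    - [[0, 0, -0.02], [0, 0, -1]]
    - [[0, 0, -0.03], [0, 0, -1]]

```text
clock: 9.95
ee_pos: [0.6033, 0.0905, 0.1442]
tcp_rot: [-3.139, -0.091, -0.013]
contact_force: [-0.1, 0.5, -2.5]
gripper_width: 0.0148
```

Run:
```python
from h import *
goto((.602,.0905,.110),-158.65+70,False)
print(readout.observe()['moment'])
```

```text
shift mm [-1.6 -0.1 34.2] turn [-0.1 -0.5  2. ]
cur [0.6033 0.0905 0.1442] phi -86.7 tilt z [ 0.008  0.002 -1.   ] j6 1.15 F [-0.1  0.5 -2.5] w 0.0148 t 9.95
[ 0.01952391 -0.04048399  0.02585491]
```

Request:
jog_arm:
  targets:
    - [[0, 0, -0.03], [0, -0.4, 0]]
    - [[0, 0, -0.065], [0, -0.4, 0]]
    - [[0, 0, -0.065], [0, -0.4, 0]]

```text
clock: 10.32
ee_pos: [0.6041, 0.0905, 0.2137]
tcp_rot: [-3.138, -0.091, -0.012]
contact_force: [0.3, -0.1, -2.4]
gripper_width: 0.0146
```

Run:
```python
from h import *
def q(n,i,P,z):
    P=np.array([ray(i,p,z)[:2] for p in P]);print(n,P.round(3).tolist(),P.mean(0).round(4),[round(float(np.linalg.norm(P[k]-P[(k+1)%4])),4) for k in range(4)],[round(float(np.degrees(np.arctan2(*(P[(k+1)%4]-P[k])[::-1]))),1) for k in range(4)])
S=optics.camera_info('scene');D=optics.camera_info('side')
q('scene',S,[(100+u/2.6,130+v/2.6) for u,v in [(618,185),(745,213),(722,380),(580,350)]],.035)
q('side',D,[(150+u/2.7,110+v/2.7) for u,v in [(112,55),(262,24),(300,85),(143,125)]],.035)
im,i=cap('scene','sc2',(180,120,420,300),3.3)
im,i=cap('wrist','w5',None,1.5)
goto((.5,.37,.21),-88.65,False)
```

```text
scene [[0.385, 0.282], [0.37, 0.448], [0.621, 0.455], [0.644, 0.294]] [0.5051 0.3698] [0.1662, 0.2513, 0.1621, 0.2587] [95.1, 1.5, -82.1, -177.4]
side [[0.373, 0.434], [0.618, 0.442], [0.626, 0.278], [0.381, 0.26]] [0.4991 0.3535] [0.2449, 0.1637, 0.2459, 0.1744] [1.8, -87.1, -175.7, 92.6]
shift mm [ -86.2 -284.9   -0.5] turn [-0.1 -0.1  2. ]
cur [0.6026 0.0905 0.2091] phi -86.7 tilt z [ 0.001  0.002 -1.   ] j6 1.15 F [-0.8  0.5 -3.3] w 0.0147 t 10.43
```

View pics/w5.png

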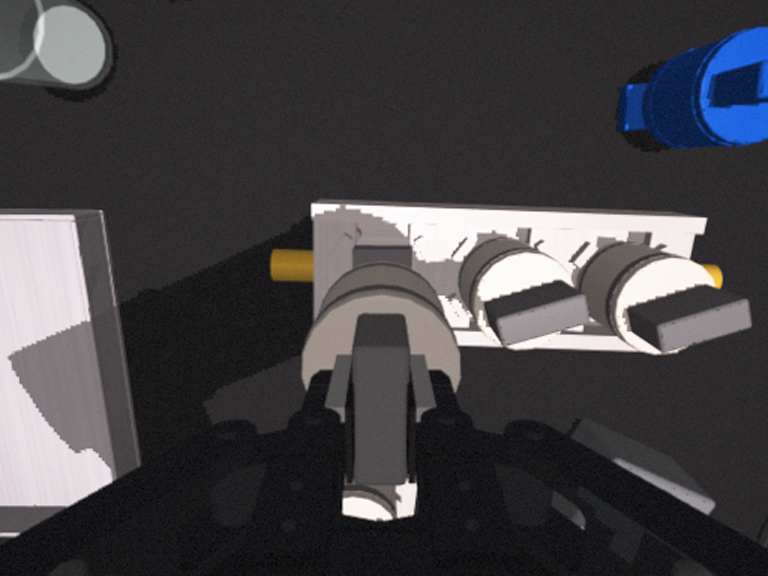

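View pics/sc2.png

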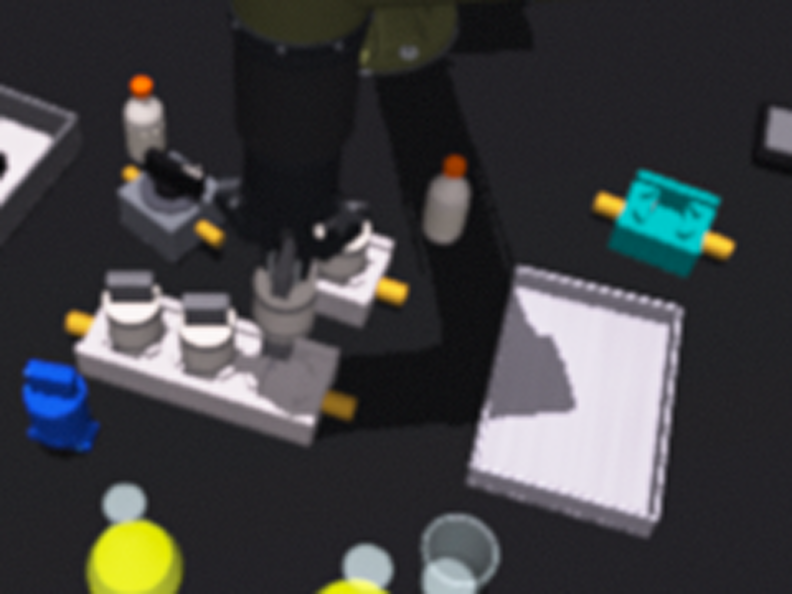

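Request:
jog_arm:
  targets:
    - [[-0.03, -0.05, 0], [0, 0, 0]]
    - [[-0.086, -0.22, 0], [0, 0, 2]]
    - [[-0.086, -0.22, 0], [0, 0, 2]]
    - [[-0.086, -0.22, 0], [0, 0, 2]]
    - [[-0.086, -0.22, 0], [0, 0, 2]]
    - [[-0.086, -0.22, 0], [0, 0, 2]]

```text
clock: 11.18
ee_pos: [0.5035, 0.3049, 0.2081]
tcp_rot: [-3.141, -0.037, 0.001]
contact_force: [0.4, 0.1, -1.7]
gripper_width: 0.0144
```

Run:
```python
from h import *
im,i=cap('wrist','w6',None,1.5); import pickle; pickle.dump((im,i),open('w6.pkl','wb'))
goto((.5,.37,.21),-88.65,False)
```

```text
shift mm [ -2.5 -65.7  -1.5] turn [-0.  0. -0.]
cur [0.504  0.3044 0.2085] phi -88.7 tilt z [-0.     0.001 -1.   ] j6 0.71 F [ 0.5  0.1 -3.4] w 0.0145 t 11.22
```

View pics/w6.png

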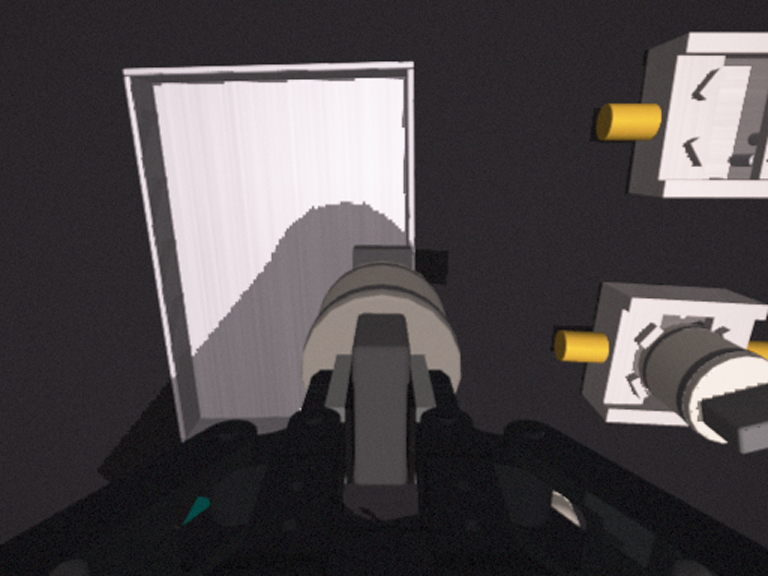

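Run:
```python
from h import *
import pickle
im,i=pickle.load(open('w6.pkl','rb'))
W=lambda u,v:(u/1.5,v/1.5)
a,b,c=[ray(i,W(*p),.035)[:2] for p in [(124,69),(413,62),(183,441)]]
print(a,b,c,np.linalg.norm(b-a),np.linalg.norm(c-a),'centre',(b+c)/2,np.degrees(np.arctan2(*(a-c)[::-1])),np.degrees(np.arctan2(*(a-b)[::-1])))
cc=(b+c)/2; 
d=(a-b)/np.linalg.norm(a-b); yaw=np.arctan2(-d[0],d[1]);print('yaw',np.degrees(yaw))
r=np.array([[np.cos(yaw),-np.sin(yaw)],[np.sin(yaw),np.cos(yaw)]])
for x,y in [(.062,.04),(.062,-.04),(-.062,-.04),(-.062,.04)]:
    p=cc+r@np.array([x,y]);print((x,y),p.round(4),np.hypot(*p))
cc2=cc
goto((*(cc+r@np.array([.062,.04])),.21),-88.65,False)
```

```text
[0.62116633 0.45739181] [0.62888692 0.28953923] [0.37517001 0.4451202 ] 0.16803003987584345 0.24630221707743094 centre [0.50202847 0.36732972] 2.8558511541227523 92.63353493897618
yaw 2.633534938976176
(0.062, 0.04) [0.5621 0.4101] 0.6958421726789255
(0.062, -0.04) [0.5658 0.3302] 0.6551155423980723
(-0.062, -0.04) [0.4419 0.3245] 0.5482874041328941
(-0.062, 0.04) [0.4383 0.4044] 0.5963547877881039
shift mm [  60.5 -104.4   -1.5] turn [-0.  0. -0.]
cur [0.504  0.3044 0.2085] phi -88.7 tilt z [-0.     0.001 -1.   ] j6 0.71 F [ 0.5  0.1 -3.4] w 0.0145 t 11.22
```

Request:
jog_arm:
  targets:
    - [[0.0605, -0.1045, 0], [0, 0, 0]]
    - [[0.0605, -0.1045, 0], [0, 0, 0]]
    - [[0.0605, -0.1045, 0], [0, 0, 0]]
    - [[0.0605, -0.1045, 0.02], [0, 0, 0]]
    - [[0.0605, -0.1045, 0.05], [0, 0, 0]]
    - [[0.0605, -0.1045, 0.08], [0, 0, 0]]
    - [[0.0605, -0.1045, 0.09], [0, 0, 0]]
    - [[0.0605, -0.1045, 0.095], [0, 0, 0]]
    - [[0.0605, -0.1045, 0.098], [0, 0, 0]]
    - [[0.0605, -0.1045, 0.1], [0, 0, 0]]

```text
clock: 12.48
ee_pos: [0.5623, 0.4106, 0.1096]
tcp_rot: [-3.139, -0.036, -0.002]
contact_force: [-1.1, 0.1, -2.6]
gripper_width: 0.0143
```

Run:
```python
from h import *
goto((.562,.410,.105),-88.65,False)
```

```text
shift mm [-0.4  0.6  4.6] turn [-0.1 -0.1 -0. ]
cur [0.5623 0.4106 0.1096] phi -88.7 tilt z [ 0.001  0.002 -1.   ] j6 0.68 F [-1.1  0.1 -2.6] w 0.0143 t 12.47
```

Request:
jog_arm:
  targets:
    - [[0, 0, 0.003], [0, 0, 0]]
    - [[0, 0, 0.005], [0, 0, 0]]
    - [[0, 0, 0.006], [0, 0, 0]]
    - [[0, 0, 0.006], [0, 0, 0]]

```text
clock: 12.98
ee_pos: [0.5626, 0.4108, 0.1054]
tcp_rot: [-3.139, -0.036, -0.004]
contact_force: [-3.4, -0.8, 4.5]
gripper_width: 0.0149
```

Request:
jog_arm:
  targets:
    - [[0, 0, 0], [0, 0, 0]]
    - [[0, 0, 0], [0, 0, 0]]
    - [[0, 0, -0.02], [0, 0, 0]]
    - [[0, 0, -0.06], [0, 0, 0]]
    - [[0, 0, -0.11], [0, 0, 0]]
  fingers: 0.04

```text
clock: 13.6
ee_pos: [0.5622, 0.4101, 0.2171]
tcp_rot: [-3.14, -0.036, -0.003]
contact_force: [-0.5, 1.2, 0.5]
gripper_width: 0.04
```

Run:
```python
from h import *
goto((.6037,.0125,.20),-158.65,False)
```

```text
shift mm [ 32.3 398.5  16.5] turn [-0.2 -0.  70. ]
cur [0.5622 0.4101 0.2171] phi -88.7 tilt z [ 0.002  0.002 -1.   ] j6 0.68 F [-0.5  1.2  0.5] w 0.04 t 13.6
```

Request:
jog_arm:
  targets:
    - [[0.01, 0.05, 0.005], [0, 0, 8]]
    - [[0.0325, 0.3985, 0.0165], [0, 0, 70]]
    - [[0.0325, 0.3985, 0.0165], [0, 0, 70]]
    - [[0.0325, 0.3985, 0.0165], [0, 0, 70]]
    - [[0.0325, 0.3985, 0.0165], [0, 0, 70]]
    - [[0.0325, 0.3985, 0.0165], [0, 0, 70]]
    - [[0.0325, 0.3985, 0.0165], [0, 0, 70]]
    - [[0.0325, 0.3985, 0.0165], [0, 0, 70]]
    - [[0.0325, 0.3985, 0.0165], [0, 0, 70]]

```text
clock: 14.72
ee_pos: [0.6041, 0.0128, 0.201]
tcp_rot: [-2.592, 1.769, -0.002]
contact_force: [-0.0, 0.3, -0.8]
gripper_width: 0.0399
```

Run:
```python
from h import *
im,i=cap('wrist','w7',None,1.5); import pickle; pickle.dump((im,i),open('w7.pkl','wb'))
goto((.6037,.0125,.110),-158.65,False)
```

```text
shift mm [ 0.6  1.  90.8] turn [-0.2  0.   0.1]
cur [0.6041 0.0132 0.2008] phi -158.6 tilt z [ 0.003  0.002 -1.   ] j6 0.02 F [ 0.2 -0.6  0. ] w 0.0402 t 14.78
```

View pics/w7.png

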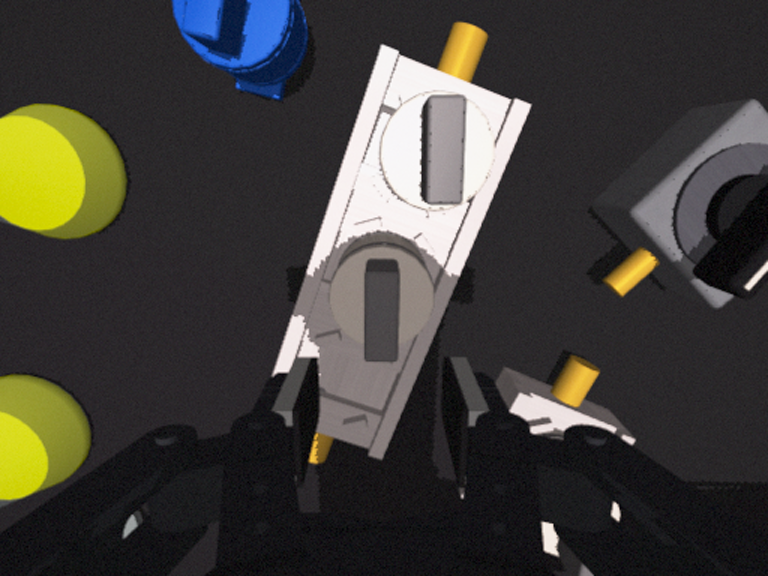

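Request:
jog_arm:
  targets:
    - [[0, 0.0005, 0.04], [0, 0, 0]]
    - [[0, 0.0005, 0.07], [0, 0, 0]]
    - [[0, 0.0005, 0.089], [0, 0, 0]]
    - [[0, 0.0005, 0.091], [0, 0, 0]]
    - [[0, 0.0005, 0.091], [0, 0, 0]]

```text
clock: 15.4
ee_pos: [0.6046, 0.0136, 0.1111]
tcp_rot: [-2.593, 1.767, -0.005]
contact_force: [-0.4, 0.3, 0.5]
gripper_width: 0.0396
```

Request:
jog_arm:
  targets:
    - [[0, 0, 0.001], [0, 0, 0]]
    - [[0, 0, 0.001], [0, 0, 0]]
    - [[0, 0, 0.001], [0, 0, 0]]
    - [[0, 0, 0.001], [0, 0, 0]]
  fingers: 0

```text
clock: 15.9
ee_pos: [0.6053, 0.0137, 0.1117]
tcp_rot: [-2.591, 1.765, -0.007]
contact_force: [-0.5, 1.5, 5.5]
gripper_width: 0.0147
```

Request:
jog_arm:
  targets:
    - [[0, 0, 0], [0, 0, -8]]
    - [[0, 0, 0], [0, 0, -16]]
    - [[0, 0, 0], [0, 0, -24]]
    - [[0, 0, 0], [0, 0, -32]]
    - [[0, 0, 0], [0, 0, -40]]
    - [[0, 0, 0], [0, 0, -48]]
    - [[0, 0, 0], [0, 0, -56]]
    - [[0, 0, 0], [0, 0, -64]]
    - [[0, 0, 0], [0, 0, -70]]
    - [[0, 0, 0], [0, 0, -73]]

```text
clock: 17.15
ee_pos: [0.6054, 0.0131, 0.1119]
tcp_rot: [-3.138, -0.125, -0.012]
contact_force: [-0.3, -1.5, 1.5]
gripper_width: 0.0149
```

Run:
```python
from h import *
goto((.6037,.0125,.110),-158.65+70,False)
print(readout.observe()['moment'])
```

```text
shift mm [-1.8  0.5  1.8] turn [-0.1 -0.4  3.2]
cur [0.6054 0.0131 0.1119] phi -85.4 tilt z [ 0.008  0.002 -1.   ] j6 1.3 F [-0.3 -1.5  1.5] w 0.0149 t 17.15
[-0.34258797  0.16947351 -0.44452177]
```

Request:
jog_arm:
  targets:
    - [[0, 0, 0], [0, 0, 1]]
    - [[0, 0, -0.015], [0, 0, 1.5]]
    - [[0, 0, -0.03], [0, 0, 2]]
    - [[0, 0, -0.05], [0, -0.4, 2]]
    - [[0, 0, -0.1], [0, -0.4, 3]]
    - [[0, 0, -0.1], [0, -0.4, 3]]

```text
clock: 17.9
ee_pos: [0.6067, 0.0129, 0.2186]
tcp_rot: [-3.139, -0.042, -0.017]
contact_force: [0.3, 0.5, -1.0]
gripper_width: 0.0145
```

Run:
```python
from h import *
goto((.566,.330,.21),-88.65,False)
im,i=cap('scene','sc3',(180,120,420,300),3.3)
```

```text
shift mm [ -32.3 -318.1    9. ] turn [-0.1 -0.6  0.2]
cur [0.6067 0.0129 0.2186] phi -88.5 tilt z [ 0.011  0.002 -1.   ] j6 1.25 F [ 0.3  0.5 -1. ] w 0.0145 t 17.9
```

View pics/sc3.png

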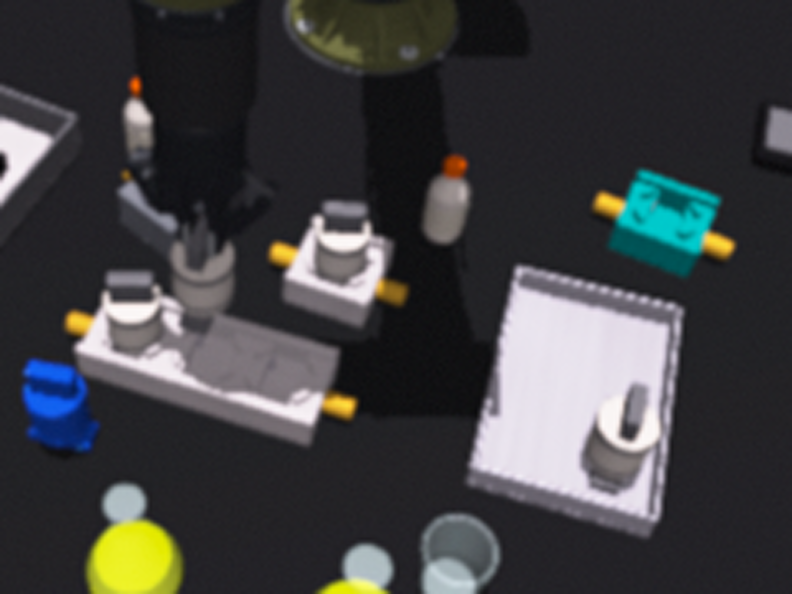

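Request:
jog_arm:
  targets:
    - [[-0.01, -0.05, 0], [0, 0, 0]]
    - [[-0.0325, -0.318, 0.009], [0, -0.6, 0]]
    - [[-0.0325, -0.318, 0.009], [0, -0.6, 0]]
    - [[-0.0325, -0.318, 0.009], [0, -0.6, 0]]
    - [[-0.0325, -0.318, 0.009], [0, -0.6, 0]]
    - [[-0.0325, -0.318, 0.009], [0, -0.6, 0]]
    - [[-0.0325, -0.318, 0.03], [0, -0.6, 0]]
    - [[-0.0325, -0.318, 0.06], [0, -0.6, 0]]
    - [[-0.0325, -0.318, 0.09], [0, -0.6, 0]]
    - [[-0.0325, -0.318, 0.1], [0, -0.6, 0]]

```text
clock: 19.2
ee_pos: [0.5644, 0.3293, 0.1133]
tcp_rot: [3.141, 0.041, -0.012]
contact_force: [0.2, 0.7, -0.8]
gripper_width: 0.0144
```

Run:
```python
from h import *
goto((.566,.330,.104),-88.65,False)
```

```text
shift mm [ 1.7 -0.7  9.3] turn [0.  0.4 0.1]
cur [0.5644 0.3293 0.1133] phi -88.5 tilt z [-0.008 -0.    -1.   ] j6 0.77 F [ 0.2  0.7 -0.8] w 0.0144 t 19.2
```

Request:
jog_arm:
  targets:
    - [[0.001, 0, 0.005], [0, 0.4, 0]]
    - [[0.001, 0, 0.008], [0, 0.4, 0]]
    - [[0.001, 0, 0.01], [0, 0.4, 0]]
    - [[0.001, 0, 0.0105], [0, 0.4, 0]]

```text
clock: 19.7
ee_pos: [0.5656, 0.3295, 0.104]
tcp_rot: [-3.141, -0.041, -0.001]
contact_force: [-1.3, -0.2, 2.4]
gripper_width: 0.0146
```

Request:
jog_arm:
  targets:
    - [[0, 0, 0], [0, 0, 0]]
    - [[0, 0, 0], [0, 0, 0]]
    - [[0, 0, -0.02], [0, 0, 0]]
    - [[0, 0, -0.06], [0, 0, 0]]
    - [[0, 0, -0.11], [0, 0, 0]]
  fingers: 0.04

```text
clock: 20.32
ee_pos: [0.5654, 0.3291, 0.2159]
tcp_rot: [3.141, 0.041, 0.0]
contact_force: [1.2, 0.9, 0.6]
gripper_width: 0.0398
```

Run:
```python
from h import *
goto((.6055,-.0653,.20),-158.65,False)
im,i=cap('scene','sc4',(180,120,420,300),3.3)
```

```text
shift mm [ 29.8 395.3  16. ] turn [-0.  -0.  70.2]
cur [0.5654 0.3291 0.2159] phi -88.5 tilt z [ 0. -0. -1.] j6 0.76 F [1.2 0.9 0.6] w 0.0398 t 20.32
```

View pics/sc4.png

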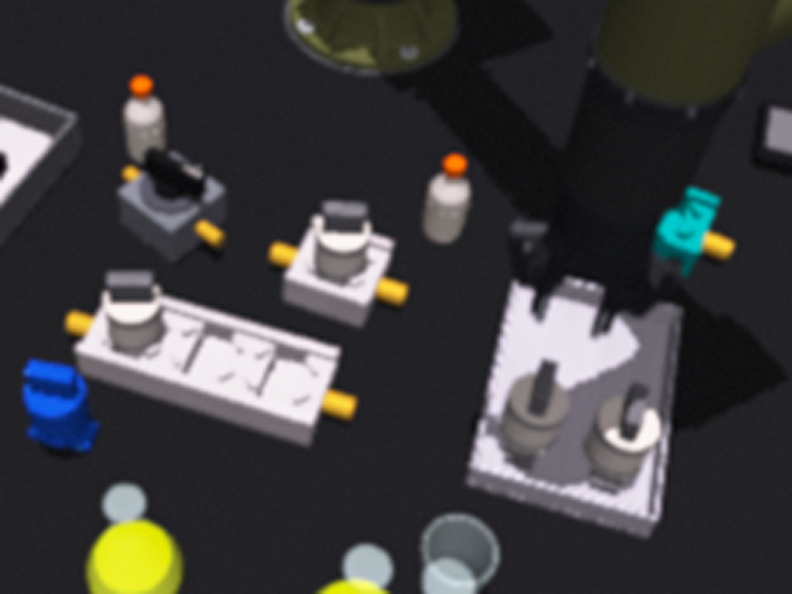

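Filters 0 and 1 stand in the tray, bars near (545,385) and (635,405). Next is filter 2.

Request:
jog_arm:
  targets:
    - [[0.01, 0.05, 0.005], [0, 0, 8]]
    - [[0.03, 0.395, 0.016], [0, 0, 70]]
    - [[0.03, 0.395, 0.016], [0, 0, 70]]
    - [[0.03, 0.395, 0.016], [0, 0, 70]]
    - [[0.03, 0.395, 0.016], [0, 0, 70]]
    - [[0.03, 0.395, 0.016], [0, 0, 70]]
    - [[0.03, 0.395, 0.016], [0, 0, 70]]
    - [[0.03, 0.395, 0.016], [0, 0, 70]]
    - [[0.03, 0.395, 0.016], [0, 0, 70]]

```text
clock: 21.5
ee_pos: [0.6084, -0.0641, 0.2088]
tcp_rot: [-2.588, 1.76, -0.011]
contact_force: [0.5, 1.2, 0.4]
gripper_width: 0.04
```

Run:
```python
from h import *
im,i=cap('wrist','w8',None,1.5); import pickle; pickle.dump((im,i),open('w8.pkl','wb'))
goto((.6055,-.0653,.110),-158.65,False)
```

```text
shift mm [ 0.7  4.7 98.6] turn [-0.8  0.1  0.3]
cur [ 0.6084 -0.0636  0.2087] phi -158.4 tilt z [ 0.012  0.006 -1.   ] j6 0.16 F [-0.4  0.3  0.5] w 0.0399 t 21.55
```

View pics/w8.png

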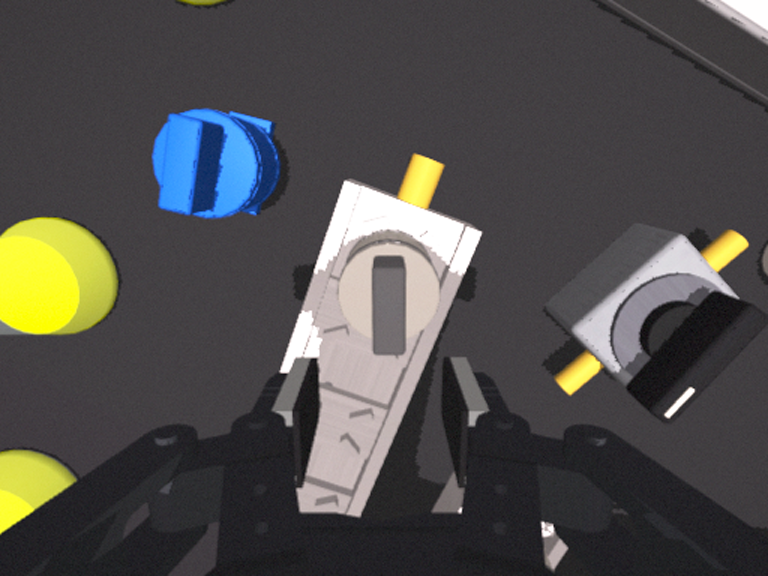

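Request:
jog_arm:
  targets:
    - [[0, 0.0045, 0.02], [-0.8, 0, 0.3]]
    - [[0, 0.0045, 0.06], [-0.8, 0, 0.3]]
    - [[0.0005, 0.0045, 0.09], [-0.8, 0, 0.3]]
    - [[0.0005, 0.0045, 0.098], [-0.8, 0, 0.3]]
    - [[0.0005, 0.0045, 0.098], [-0.8, 0, 0.3]]
    - [[0.0005, 0.0045, 0.098], [-0.8, 0, 0.3]]

```text
clock: 22.3
ee_pos: [0.6063, -0.0649, 0.1123]
tcp_rot: [-2.593, 1.771, -0.001]
contact_force: [0.8, -0.4, 0.6]
gripper_width: 0.04
```

Run:
```python
from h import *
goto((.6055,-.0653,.110),-158.65,False)
```

```text
shift mm [0.1 0.9 2.3] turn [-0.1  0.  -0. ]
cur [ 0.6063 -0.0649  0.1123] phi -158.7 tilt z [ 0.002  0.001 -1.   ] j6 0.15 F [ 0.8 -0.4  0.6] w 0.04 t 22.3
```

Request:
jog_arm:
  targets:
    - [[0, 0.001, 0.002], [0, 0, 0]]
    - [[0, 0.001, 0.002], [0, 0, 0]]
    - [[0, 0.001, 0.002], [0, 0, 0]]
    - [[0, 0.001, 0.002], [0, 0, 0]]
    - [[0, 0.001, 0.002], [0, 0, 0]]
  fingers: 0

```text
clock: 22.92
ee_pos: [0.606, -0.0653, 0.1115]
tcp_rot: [-2.592, 1.77, -0.004]
contact_force: [-0.5, 0.5, 4.7]
gripper_width: 0.0147
```

Request:
jog_arm:
  targets:
    - [[0, 0, 0], [0, 0, -8]]
    - [[0, 0, 0], [0, 0, -16]]
    - [[0, 0, 0], [0, 0, -24]]
    - [[0, 0, 0], [0, 0, -32]]
    - [[0, 0, 0], [0, 0, -40]]
    - [[0, 0, 0], [0, 0, -48]]
    - [[0, 0, 0], [0, 0, -56]]
    - [[0, 0, 0], [0, 0, -64]]
    - [[0, 0, 0], [0, 0, -70]]
    - [[0, 0, 0], [0, 0, -73]]

```text
clock: 24.18
ee_pos: [0.6063, -0.0655, 0.1116]
tcp_rot: [-3.139, -0.122, -0.007]
contact_force: [1.5, -1.3, -0.2]
gripper_width: 0.0144
```

Run:
```python
from h import *
goto((.6055,-.0653,.110),-158.65+70,False)
print(readout.observe()['moment'])
```

```text
shift mm [-0.7 -0.3  1.6] turn [-0.  -0.3  3.1]
cur [ 0.6063 -0.0655  0.1116] phi -85.6 tilt z [ 0.004  0.001 -1.   ] j6 1.43 F [ 1.5 -1.3 -0.2] w 0.0144 t 24.18
[-0.42779049 -0.60677105 -0.52052963]
```

Request:
jog_arm:
  targets:
    - [[0, 0, 0], [0, 0, 1]]
    - [[0, 0, -0.015], [0, 0, 1.5]]
    - [[0, 0, -0.03], [0, 0, 2]]
    - [[0, 0, -0.05], [0, -0.3, 3]]
    - [[0, 0, -0.11], [0, -0.3, 3]]
    - [[0, 0, -0.13], [0, -0.3, 3]]
    - [[0, 0, -0.13], [0, -0.3, 3]]

```text
clock: 25.05
ee_pos: [0.6063, -0.0654, 0.2439]
tcp_rot: [-3.14, -0.039, -0.005]
contact_force: [1.2, -0.4, -3.6]
gripper_width: 0.0145
```

Run:
```python
from h import *
goto((.442,.3245,.22),-88.65,False)
im,i=cap('scene','sc5',(180,120,420,300),3.3)
```

```text
shift mm [-154.6 -393.8   23.9] turn [-0.1 -0.2  0.1]
cur [ 0.6063 -0.0654  0.2439] phi -88.6 tilt z [ 0.003  0.001 -1.   ] j6 1.38 F [ 1.2 -0.4 -3.6] w 0.0145 t 25.05
```

View pics/sc5.png

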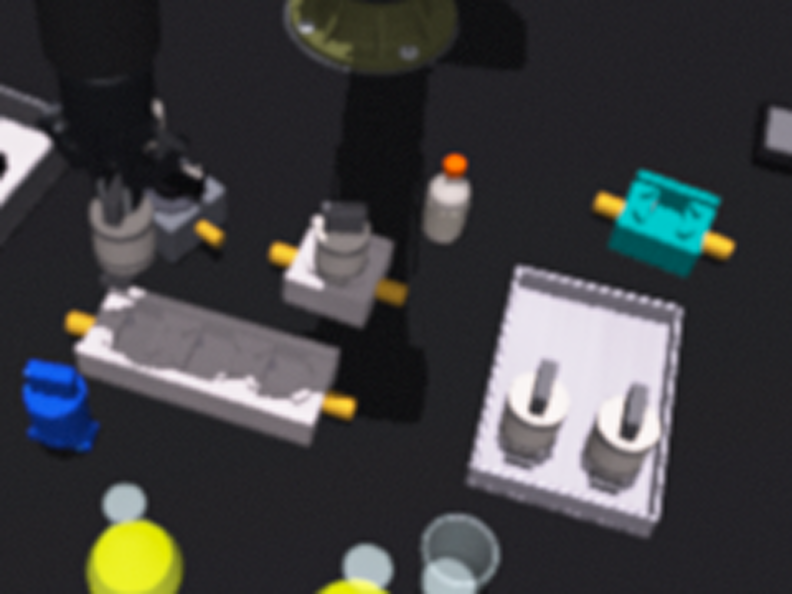

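Filter 2 is held; the tray has two standing. Carry it over.

Request:
jog_arm:
  targets:
    - [[-0.02, -0.05, 0], [0, 0, 0]]
    - [[-0.155, -0.394, 0], [0, -0.2, 0]]
    - [[-0.155, -0.394, 0], [0, -0.2, 0]]
    - [[-0.155, -0.394, 0], [0, -0.2, 0]]
    - [[-0.155, -0.394, 0], [0, -0.2, 0]]
    - [[-0.155, -0.394, 0], [0, -0.2, 0]]
    - [[-0.155, -0.394, 0], [0, -0.2, 0]]
    - [[-0.155, -0.394, 0.03], [0, -0.2, 0]]
    - [[-0.155, -0.394, 0.07], [0, -0.2, 0]]
    - [[-0.155, -0.394, 0.08], [0, -0.2, 0]]

```text
clock: 26.35
ee_pos: [0.4388, 0.3234, 0.1566]
tcp_rot: [3.137, 0.039, -0.017]
contact_force: [-0.6, -0.8, -2.6]
gripper_width: 0.0148
```

Run:
```python
from h import *
goto((.442,.3245,.104),-88.65,False)
```

```text
shift mm [ 3.8 -1.2 52.6] turn [0.3 0.6 0.1]
cur [0.4388 0.3234 0.1566] phi -88.6 tilt z [-0.011 -0.005 -1.   ] j6 0.6 F [-0.6 -0.8 -2.6] w 0.0148 t 26.35
```

Request:
jog_arm:
  targets:
    - [[0.003, -0.001, 0.02], [0.3, 0.6, 0]]
    - [[0.003, -0.001, 0.035], [0.3, 0.6, 0]]
    - [[0.003, -0.001, 0.045], [0.3, 0.6, 0]]
    - [[0.003, -0.001, 0.049], [0.3, 0.6, 0]]
    - [[0.003, -0.001, 0.052], [0.3, 0.6, 0]]
    - [[0.003, -0.001, 0.053], [0.3, 0.6, 0]]

```text
clock: 27.1
ee_pos: [0.4414, 0.3244, 0.104]
tcp_rot: [-3.14, -0.039, -0.0]
contact_force: [0.9, 0.7, -1.8]
gripper_width: 0.0144
```

Run:
```python
from h import *
goto((.442,.3245,.104),-88.65,False)
```

```text
shift mm [ 0.6 -0.1 -0. ] turn [-0.1 -0.   0.1]
cur [0.4414 0.3244 0.104 ] phi -88.6 tilt z [ 0.     0.001 -1.   ] j6 0.6 F [ 0.9  0.7 -1.8] w 0.0144 t 27.1
```

Request:
jog_arm:
  targets:
    - [[0, 0, 0.0015], [0, 0, 0]]
    - [[0, 0, 0.002], [0, 0, 0]]
    - [[0, 0, 0.002], [0, 0, 0]]

```text
clock: 27.48
ee_pos: [0.4416, 0.3245, 0.1036]
tcp_rot: [-3.14, -0.04, -0.002]
contact_force: [-3.2, -2.4, 4.9]
gripper_width: 0.0151
```

Request:
jog_arm:
  targets:
    - [[0, 0, 0], [0, 0, 0]]
    - [[0, 0, 0], [0, 0, 0]]
    - [[0, 0, -0.02], [0, 0, 0]]
    - [[0, 0, -0.06], [0, 0, 0]]
    - [[0, 0, -0.11], [0, 0, 0]]
    - [[0, 0, -0.12], [0, 0, 0]]
  fingers: 0.04

```text
clock: 28.22
ee_pos: [0.4427, 0.3252, 0.228]
tcp_rot: [-3.135, -0.04, -0.01]
contact_force: [-0.2, 0.1, -0.7]
gripper_width: 0.04
```

Run:
```python
from h import *
import pickle
im,i=pickle.load(open('w7.pkl','rb'))
W=lambda u,v:(u/1.5,v/1.5)
for n,uv in [('TL',(381,45)),('TR',(531,104)),('BR',(383,459))]: print(n,ray(i,W(*uv),.042))
goto((.448,.098,.22),-160,False)
im,i=cap('scene','sc6',(180,120,420,300),3.3)
```

```text
TL [ 0.65189552 -0.10810327  0.042     ]
TR [ 0.56211132 -0.11089857  0.042     ]
BR [0.55520611 0.13443774 0.042     ]
shift mm [ -0.5 227.3   6.6] turn [-0.6 -0.1 71.4]
cur [0.4427 0.3252 0.228 ] phi -88.6 tilt z [ 0.006  0.007 -1.   ] j6 0.6 F [-0.2  0.1 -0.7] w 0.04 t 28.23
```

View pics/sc6.png

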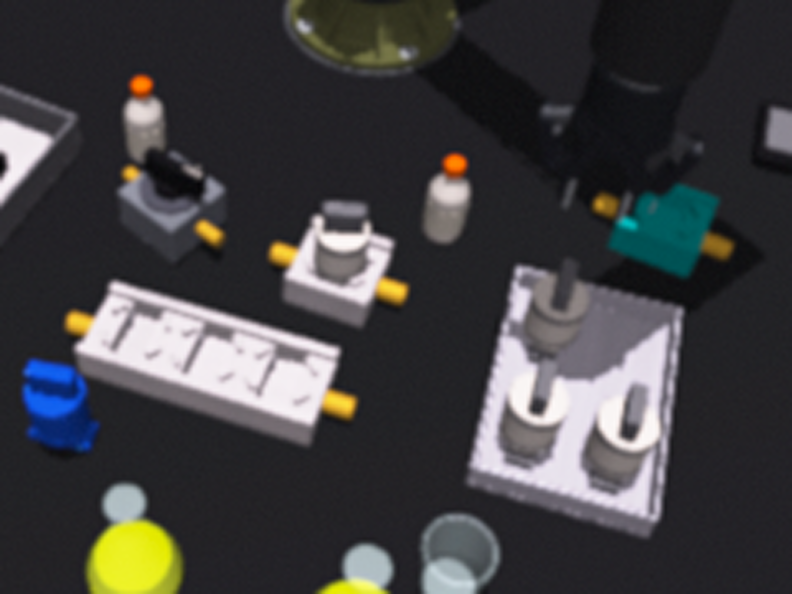

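Request:
jog_arm:
  targets:
    - [[0, 0.05, 0], [0, 0, 8]]
    - [[-0.0005, 0.227, 0.006], [-0.6, 0, 71.4]]
    - [[-0.0005, 0.227, 0.006], [-0.6, 0, 71.4]]
    - [[-0.0005, 0.227, 0.006], [-0.6, 0, 71.4]]
    - [[-0.0005, 0.227, 0.006], [-0.6, 0, 71.4]]
    - [[-0.0005, 0.227, 0.006], [-0.6, 0, 71.4]]
    - [[-0.0005, 0.227, 0.006], [-0.6, 0, 71.4]]
    - [[-0.0005, 0.227, 0.006], [-0.6, 0, 71.4]]
    - [[-0.0005, 0.227, 0.006], [-0.6, 0, 71.4]]
    - [[-0.0005, 0.227, 0.006], [-0.6, 0, 71.4]]

```text
clock: 29.52
ee_pos: [0.4476, 0.0982, 0.2196]
tcp_rot: [2.574, -1.797, 0.001]
contact_force: [0.5, -0.3, -0.0]
gripper_width: 0.0402
```

Run:
```python
from h import *
im,i=cap('wrist','w9',None,1.5); import pickle; pickle.dump((im,i),open('w9.pkl','wb'))
goto((.448,.097,.110),-160,False)
```

```text
shift mm [ 1.000e+00 -1.000e-01  1.098e+02] turn [ 0.1 -0.1  0.1]
cur [0.4476 0.0982 0.2197] phi -159.9 tilt z [-0.    -0.002 -1.   ] j6 -0.31 F [ 0.7 -0.6  0.3] w 0.0395 t 29.57
```

View pics/w9.png

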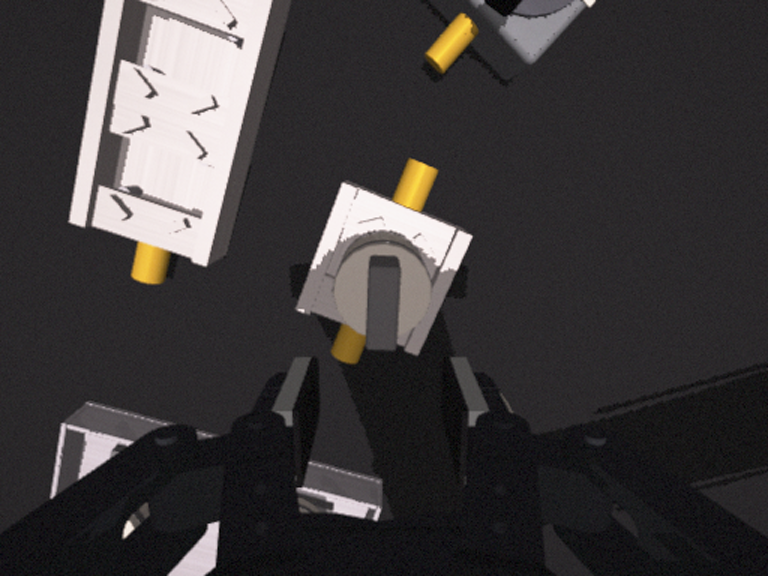

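Run:
```python
from h import *
import pickle
im,i=pickle.load(open('w9.pkl','rb'))
cv2.imwrite('pics/w9z.png',cv2.resize(im[110:245,190:325],None,fx=4.4,fy=4.4,interpolation=cv2.INTER_CUBIC))
W=lambda u,v:(u/1.5,v/1.5)
def q(n,pts,z):
    P=np.array([ray(i,W(*p),z)[:2] for p in pts]);print(n,P.mean(0).round(4),[round(float(np.linalg.norm(P[k]-P[(k+1)%4])),4) for k in range(4)],[round(float(np.degrees(np.arctan2(*(P[(k+1)%4]-P[k])[::-1]))),1) for k in range(4)])
q('f3',[(368,268),(398,268),(397,350),(367,350)],.124)
q('single',[(344,181),(472,236),(415,356),(297,310)],.042)
```

```text
f3 [0.4459 0.0995] [0.0145, 0.0425, 0.0152, 0.0425] [-159.8, 110.1, 20.1, -70.9]
single [0.4457 0.0997] [0.0892, 0.0908, 0.0872, 0.0912] [177.3, 87.3, -2.5, -91.4]
```

View pics/w9z.png

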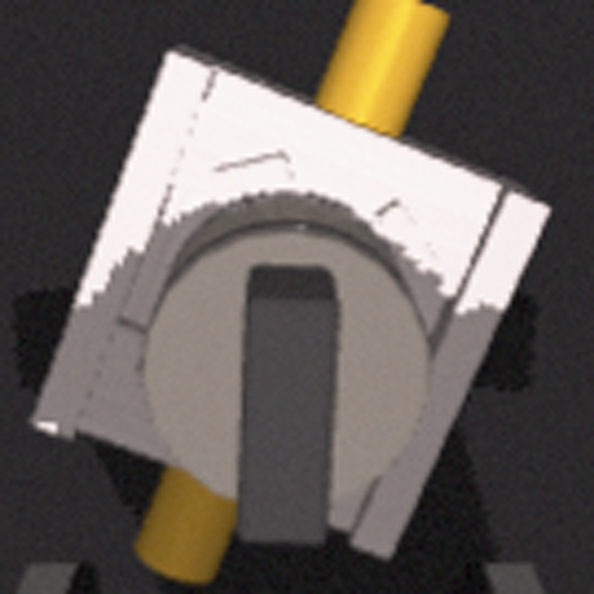

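Run:
```python
from h import *
goto((.446,.0993,.111),-161,False)
```

```text
shift mm [ -1.8   1.  108.7] turn [ 0.1 -0.1  1.1]
cur [0.4476 0.0982 0.2197] phi -159.9 tilt z [-0.    -0.002 -1.   ] j6 -0.31 F [ 0.7 -0.6  0.3] w 0.0395 t 29.57
```

Request:
jog_arm:
  targets:
    - [[-0.002, 0.001, 0.04], [0, 0, 1.1]]
    - [[-0.002, 0.001, 0.08], [0, 0, 1.1]]
    - [[-0.002, 0.001, 0.1], [0, 0, 1.1]]
    - [[-0.002, 0.001, 0.109], [0, 0, 1.1]]
    - [[-0.002, 0.001, 0.11], [0, 0, 1.1]]
    - [[-0.002, 0.001, 0.11], [0, 0, 1.1]]

```text
clock: 30.32
ee_pos: [0.4464, 0.0997, 0.1108]
tcp_rot: [2.558, -1.823, 0.003]
contact_force: [0.2, 0.9, 0.1]
gripper_width: 0.0397
```

Request:
jog_arm:
  targets:
    - [[0, 0, 0.001], [0, 0, 0]]
    - [[0, 0, 0.001], [0, 0, 0]]
    - [[0, 0, 0.001], [0, 0, 0]]
    - [[0, 0, 0.001], [0, 0, 0]]
    - [[0, 0, 0.001], [0, 0, 0]]
  fingers: 0

```text
clock: 30.95
ee_pos: [0.4469, 0.0999, 0.1107]
tcp_rot: [-2.558, 1.823, -0.004]
contact_force: [-0.8, 2.1, 4.7]
gripper_width: 0.0151
```

Request:
jog_arm:
  targets:
    - [[0, 0, 0], [0, 0, -8]]
    - [[0, 0, 0], [0, 0, -16]]
    - [[0, 0, 0], [0, 0, -24]]
    - [[0, 0, 0], [0, 0, -32]]
    - [[0, 0, 0], [0, 0, -40]]
    - [[0, 0, 0], [0, 0, -48]]
    - [[0, 0, 0], [0, 0, -56]]
    - [[0, 0, 0], [0, 0, -64]]
    - [[0, 0, 0], [0, 0, -70]]
    - [[0, 0, 0], [0, 0, -72]]

```text
clock: 32.2
ee_pos: [0.4472, 0.0996, 0.1109]
tcp_rot: [3.14, 0.03, 0.005]
contact_force: [2.8, -1.0, 1.4]
gripper_width: 0.0147
```

Run:
```python
from h import *
goto((.446,.0993,.111),-91,False)
print(readout.observe()['moment'])
```

```text
shift mm [-1.2  0.3 -0.1] turn [ 0.1 -0.2  2.1]
cur [0.4472 0.0996 0.1109] phi -88.9 tilt z [ 0.003 -0.002 -1.   ] j6 0.92 F [ 2.8 -1.   1.4] w 0.0147 t 32.2
[-0.69431156 -1.02353865 -0.100704  ]
```

Request:
jog_arm:
  targets:
    - [[0, 0, 0], [0, 0, -2]]
    - [[0, 0, 0], [0, 0, -2]]
    - [[0, 0, -0.015], [0, 0, -1]]
    - [[0, 0, -0.03], [0, 0, -0.5]]
    - [[0, 0, -0.05], [0, 0, 0]]
    - [[0, 0, -0.09], [0, 0, 0]]
    - [[0, 0, -0.11], [0, 0, 0]]
    - [[0, 0, -0.11], [0, 0, 0]]

```text
clock: 33.2
ee_pos: [0.4473, 0.1003, 0.2226]
tcp_rot: [-3.141, -0.03, -0.009]
contact_force: [0.3, 1.0, -2.6]
gripper_width: 0.0148
```

Run:
```python
from h import *
goto((.438,.4045,.22),-88.65,False)
im,i=cap('scene','sc7',(180,120,420,300),3.3)
im,i=cap('wrist','w10',None,1.5)
```

```text
shift mm [  -3.5 -304.4    2.6] turn [-0.  -0.3 -0.2]
cur [0.4473 0.1003 0.2226] phi -88.9 tilt z [ 0.006  0.    -1.   ] j6 0.92 F [ 0.3  1.  -2.6] w 0.0148 t 33.2
```

View pics/sc7.png

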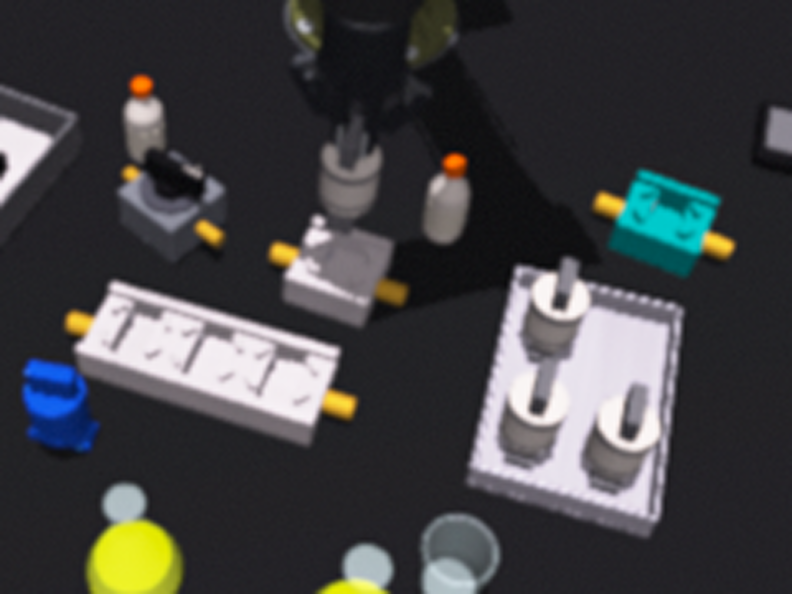

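Request:
jog_arm:
  targets:
    - [[0, -0.03, -0.03], [0, 0, 0]]
    - [[0, -0.09, -0.03], [0, 0, 0]]
    - [[0, -0.15, -0.03], [0, 0, 0]]
    - [[0, -0.2, -0.03], [0, 0, 0]]
    - [[-0.003, -0.304, -0.03], [0, -0.3, 0]]
    - [[-0.003, -0.304, -0.03], [0, -0.3, 0]]
    - [[-0.003, -0.304, -0.03], [0, -0.3, 0]]
    - [[-0.003, -0.304, -0.03], [0, -0.3, 0]]

```text
clock: 34.3
ee_pos: [0.4372, 0.4034, 0.2475]
tcp_rot: [3.137, 0.031, -0.008]
contact_force: [-0.3, -0.2, -1.9]
gripper_width: 0.0146
```

Run:
```python
from h import *
goto((.438,.4045,.104),-88.65,False)
im,i=cap('wrist','w11',None,1.5)
```

```text
shift mm [  1.6  -1.6 143.5] turn [ 0.2  0.3 -0.2]
cur [0.4372 0.4034 0.2475] phi -88.9 tilt z [-0.005 -0.004 -1.   ] j6 0.51 F [-0.3 -0.2 -1.9] w 0.0146 t 34.3
```

View pics/w11.png

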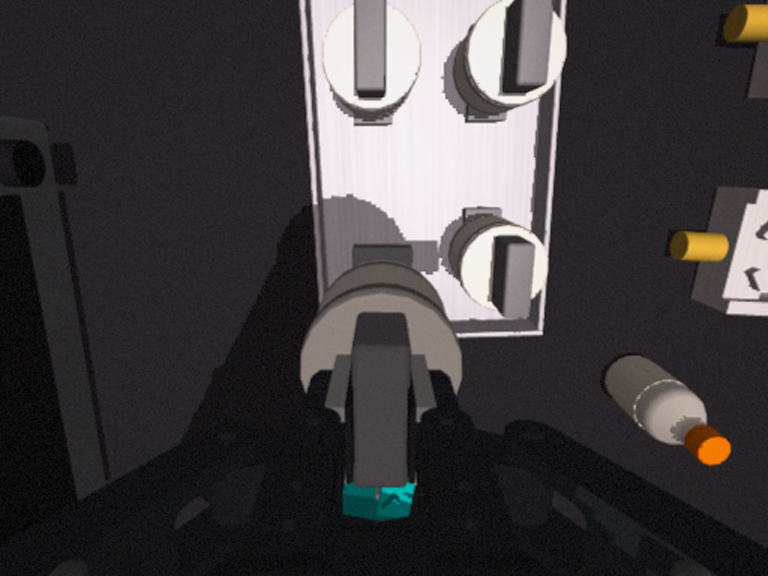

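Request:
jog_arm:
  targets:
    - [[0.0015, -0.0015, 0.05], [0.2, 0.3, 0]]
    - [[0.0015, -0.0015, 0.1], [0.2, 0.3, 0]]
    - [[0.0015, -0.0015, 0.13], [0.2, 0.3, 0]]
    - [[0.0015, -0.0015, 0.138], [0.2, 0.3, 0]]
    - [[0.0015, -0.0015, 0.142], [0.2, 0.3, 0]]
    - [[0.0015, -0.0015, 0.144], [0.2, 0.3, 0]]
    - [[0.0015, -0.0015, 0.1445], [0.2, 0.3, 0]]

```text
clock: 35.22
ee_pos: [0.4386, 0.4046, 0.1049]
tcp_rot: [-3.14, -0.03, -0.003]
contact_force: [-0.7, 1.4, -1.3]
gripper_width: 0.015
```

Run:
```python
from h import *
goto((.438,.4045,.104),-88.65,False)
```

```text
shift mm [-0.6  0.   0.9] turn [-0.1 -0.1 -0.3]
cur [0.4386 0.4046 0.1049] phi -88.9 tilt z [ 0.002  0.002 -1.   ] j6 0.51 F [-0.7  1.4 -1.3] w 0.015 t 35.23
```

Request:
jog_arm:
  targets:
    - [[0, 0, 0.0015], [0, 0, 0]]
    - [[0, 0, 0.003], [0, 0, 0]]
    - [[0, 0, 0.003], [0, 0, 0]]

```text
clock: 35.6
ee_pos: [0.4389, 0.4048, 0.1029]
tcp_rot: [-3.139, -0.03, -0.004]
contact_force: [-2.0, -1.6, 3.3]
gripper_width: 0.0147
```

Request:
jog_arm:
  targets:
    - [[0, 0, 0], [0, 0, 0]]
    - [[0, 0, 0], [0, 0, 0]]
    - [[0, 0, -0.02], [0, 0, 0]]
    - [[0, 0, -0.06], [0, 0, 0]]
    - [[0, 0, -0.11], [0, 0, 0]]
    - [[0, 0, -0.14], [0, 0, 0]]
  fingers: 0.04

```text
clock: 36.35
ee_pos: [0.4391, 0.4047, 0.2478]
tcp_rot: [-3.135, -0.03, -0.01]
contact_force: [-0.2, 1.0, 0.3]
gripper_width: 0.0402
```

Run:
```python
from h import *
goto((.44,.10,.26),-88.65,False)
im,i=cap('scene','sc8',(100,120,420,300),2.5)
im,i=cap('wrist','w12',None,1.5)
```

```text
shift mm [ -4.8 304.5 -14.1] turn [-0.4 -0.4 -0.3]
cur [0.4391 0.4047 0.2478] phi -88.9 tilt z [ 0.006  0.006 -1.   ] j6 0.51 F [-0.2  1.   0.3] w 0.0402 t 36.35
```

View pics/sc8.png

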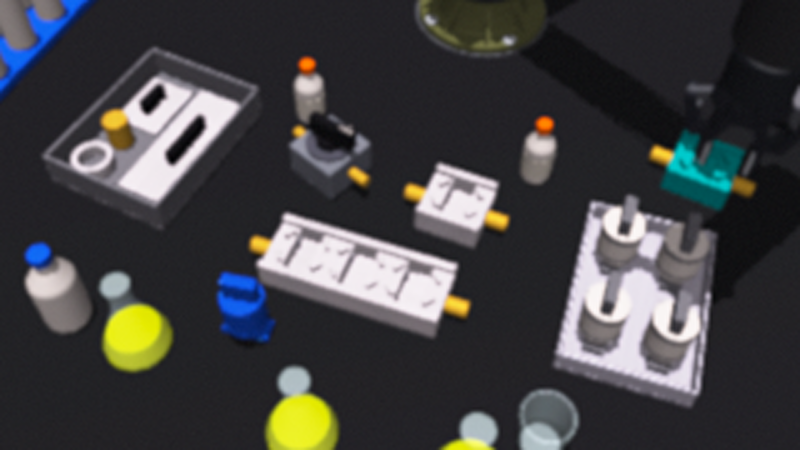

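View pics/w12.png

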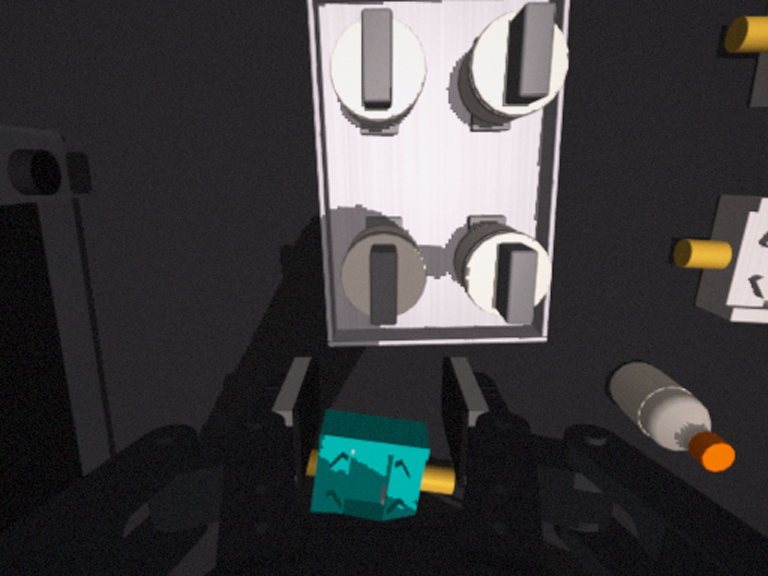

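Run:
```python
from h import *
goto((.48,.06,.30),-90,False)
```

```text
shift mm [ 34.2 345.4 -53.4] turn [-0.5 -0.5  1.1]
cur [0.4397 0.4052 0.2495] phi -88.9 tilt z [ 0.009  0.009 -1.   ] j6 0.51 F [-0.4  0.8  0.2] w 0.0403 t 36.45
```

Request:
jog_arm:
  targets:
    - [[0.005, 0.05, -0.02], [0, 0, 0]]
    - [[0.034, 0.345, -0.053], [-0.5, -0.5, 1]]
    - [[0.034, 0.345, -0.053], [-0.5, -0.5, 1]]
    - [[0.034, 0.345, -0.053], [-0.5, -0.5, 1]]
    - [[0.034, 0.345, -0.053], [-0.5, -0.5, 1]]
    - [[0.034, 0.345, -0.053], [-0.5, -0.5, 1]]
    - [[0.034, 0.345, -0.053], [-0.5, -0.5, 1]]
    - [[0.034, 0.345, -0.053], [-0.5, -0.5, 1]]
    - [[0.034, 0.345, -0.053], [-0.5, -0.5, 1]]

```text
clock: 37.58
ee_pos: [0.4797, 0.0613, 0.2994]
tcp_rot: [-3.141, -0.004, 0.001]
contact_force: [0.7, 1.2, -0.3]
gripper_width: 0.0401
```

Run:
```python
from h import *
im,i=cap('wrist','w13',None,1.5); import pickle; pickle.dump((im,i),open('w13.pkl','wb'))
c=im[130:240,110:280]; cv2.imwrite('pics/w13z.png',cv2.resize(c,None,fx=4.6,fy=4.6,interpolation=cv2.INTER_CUBIC))
goto((.48,-.25,.30),-90,False)
```

```text
shift mm [ -0.6 311.4  -0.8] turn [-0.   0.   0.2]
cur [0.4797 0.0614 0.2994] phi -89.8 tilt z [-0.     0.001 -1.   ] j6 1.03 F [0.  1.2 0.1] w 0.0402 t 37.62
```

View pics/w13.png

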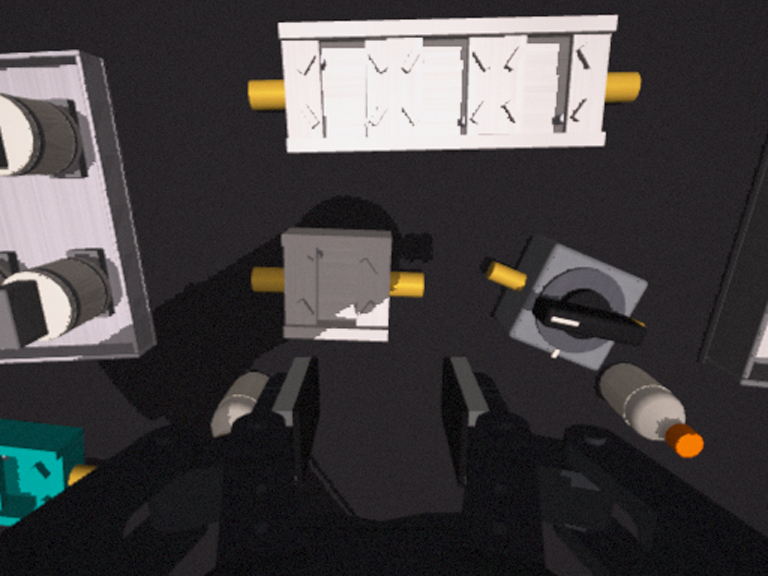

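View pics/w13z.png

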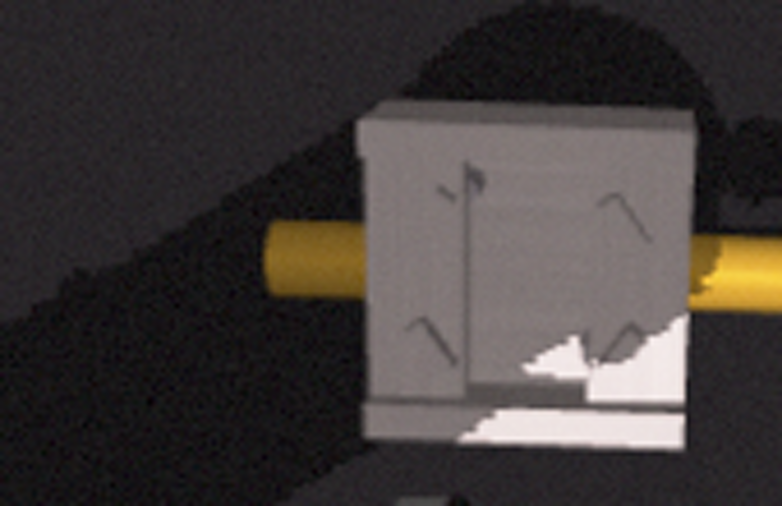

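Run:
```python
from h import *
import pickle
def q(n,i,pts,z):
    P=np.array([ray(i,p,z)[:2] for p in pts]);print(n,P.mean(0).round(4),[round(float(np.linalg.norm(P[k]-P[(k+1)%4])),4) for k in range(4)],[round(float(np.degrees(np.arctan2(*(P[(k+1)%4]-P[k])[::-1]))),1) for k in range(4)])
im,i=pickle.load(open('w13.pkl','rb'))
q('single',i,[(110+u/4.6,130+v/4.6) for u,v in [(358,124),(696,131),(684,449),(363,437)]],.042)
q('block',i,[(u/1.5,v/1.5) for u,v in [(279,24),(617,16),(604,145),(287,152)]],.042)
im,i=pickle.load(open('w9.pkl','rb'))
q('single w9',i,[(190+u/4.4,110+v/4.4) for u,v in [(170,48),(550,207),(392,558),(33,425)]],.042)
```

```text
single [0.4455 0.0988] [0.0899, 0.0905, 0.0908, 0.0888] [-91.0, 178.4, 87.9, -2.1]
block [0.6037 0.0127] [0.245, 0.089, 0.246, 0.089] [-88.6, -178.5, 91.4, 0.9]
single w9 [0.4453 0.0994] [0.0899, 0.0897, 0.0898, 0.0908] [177.9, 88.6, -1.4, -91.4]
```

Request:
jog_arm:
  targets:
    - [[0, 0.06, 0], [0, 0, 0]]
    - [[0, 0.4, 0], [0, 0, 0]]
    - [[0, 0.4, 0], [0, 0, 0]]
    - [[0, 0.4, 0], [0, 0, 0]]
    - [[0, 0.4, 0], [0, 0, 0]]
    - [[0, 0.4, 0], [0, 0, 0]]
    - [[0, 0.4, 0], [0, 0, 0]]
    - [[0, 0.4, 0], [0, 0, 0]]
    - [[0, 0.4, 0], [0, 0, 0]]

```text
clock: 38.75
ee_pos: [0.4814, -0.3377, 0.299]
tcp_rot: [-3.141, -0.007, 0.001]
contact_force: [-0.4, -0.4, 0.6]
gripper_width: 0.0396
```

Run:
```python
from h import *
im,i=cap('wrist','w14',None,1.5); import pickle; pickle.dump((im,i),open('w14.pkl','wb'))
goto((.48,-.34,.30),-90,False)
```

```text
shift mm [-1.4  2.5 -0.7] turn [-0.   0.   0.3]
cur [ 0.4814 -0.3375  0.2993] phi -89.7 tilt z [-0.  0. -1.] j6 1.85 F [0.1 0.6 0.1] w 0.0399 t 38.8
```

View pics/w14.png

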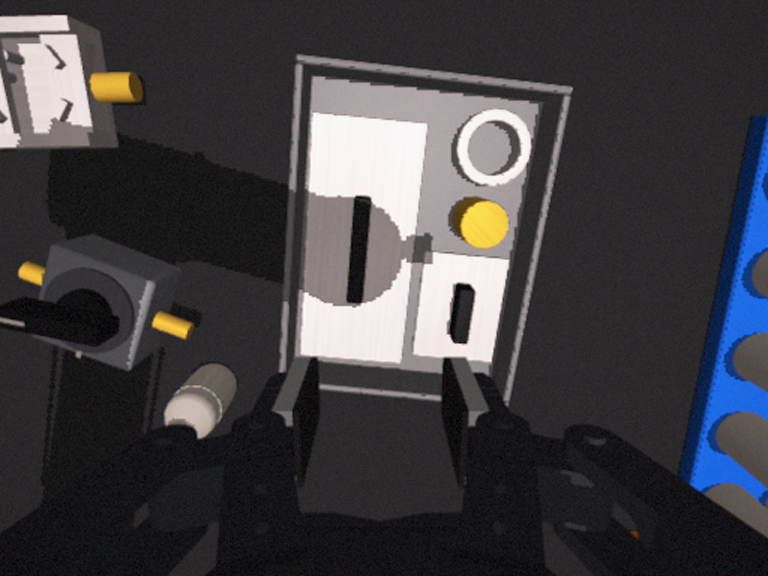

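Run:
```python
from h import *
import pickle
im,i=pickle.load(open('w14.pkl','rb'))
c=im[65:255,185:350]; cv2.imwrite('pics/w14z.png',cv2.convertScaleAbs(cv2.resize(c,None,fx=3.1,fy=3.1,interpolation=cv2.INTER_CUBIC),alpha=1.2))
def q(n,i,pts,z):
    P=np.array([ray(i,p,z)[:2] for p in pts]);print(n,P.mean(0).round(4),[round(float(np.linalg.norm(P[k]-P[(k+1)%4])),4) for k in range(4)],[round(float(np.degrees(np.arctan2(*(P[(k+1)%4]-P[k])[::-1]))),1) for k in range(4)])
for z in (.008,.011,.014):
  q('long',i,[(u/1.5,v/1.5) for u,v in [(314,114),(427,124),(402,363),(300,352)]],z)
  q('short',i,[(u/1.5,v/1.5) for u,v in [(424,251),(508,258),(491,361),(413,353)]],z)
```

```text
long [ 0.4779 -0.3191] [0.0942, 0.2163, 0.0978, 0.2131] [-94.5, 175.5, 83.6, -5.5]
short [ 0.4215 -0.41  ] [0.0759, 0.1004, 0.0752, 0.0985] [-94.6, 175.2, 84.0, -4.4]
long [ 0.4784 -0.3193] [0.0935, 0.2147, 0.0971, 0.2116] [-94.5, 175.5, 83.6, -5.5]
short [ 0.4224 -0.4095] [0.0753, 0.0997, 0.0746, 0.0978] [-94.6, 175.2, 84.0, -4.4]
long [ 0.4789 -0.3194] [0.0928, 0.2132, 0.0964, 0.2101] [-94.5, 175.5, 83.6, -5.5]
short [ 0.4234 -0.4089] [0.0748, 0.099, 0.0741, 0.0971] [-94.6, 175.2, 84.0, -4.4]
```

View pics/w14z.png

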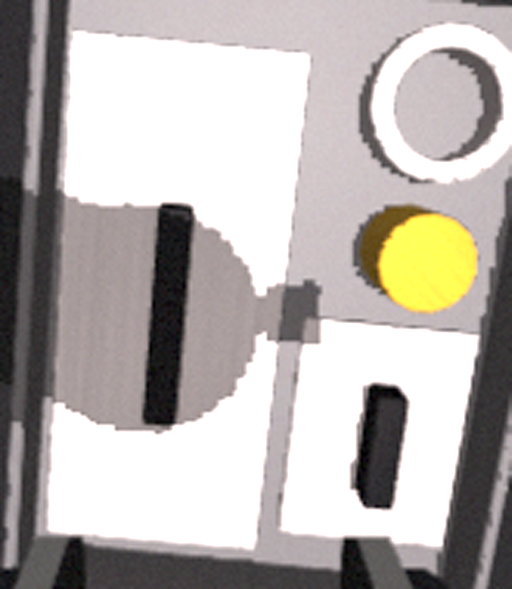

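Run:
```python
from h import *
import pickle
im,i=pickle.load(open('w14.pkl','rb'))
Z=lambda u,v:(185+u/3.1,65+v/3.1)
def q(n,i,pts,z):
    P=np.array([ray(i,p,z)[:2] for p in pts]);print(n,P.mean(0).round(4),[round(float(np.linalg.norm(P[k]-P[(k+1)%4])),4) for k in range(4)],[round(float(np.degrees(np.arctan2(*(P[(k+1)%4]-P[k])[::-1]))),1) for k in range(4)])
q('long',i,[Z(*p) for p in [(72,30),(309,53),(255,549),(47,532)]],.010)
q('short',i,[Z(*p) for p in [(300,318),(477,335),(440,549),(281,530)]],.010)
q('rib long',i,[Z(*p) for p in [(161,213),(191,215),(176,424),(144,421)]],.036)
q('rib short',i,[Z(*p) for p in [(376,396),(406,400),(392,508),(364,503)]],.036)
goto((.479,-.3195,.15),-95,False)
```

```text
long [ 0.478  -0.3187] [0.0951, 0.2162, 0.0959, 0.2165] [-95.0, 175.2, 85.2, -5.0]
short [ 0.4209 -0.4094] [0.0772, 0.1008, 0.0741, 0.0986] [-95.3, 174.8, 83.0, -3.4]
rib long [ 0.4773 -0.319 ] [0.0118, 0.0859, 0.0134, 0.0855] [-93.5, 175.8, 84.7, -5.3]
rib short [ 0.4218 -0.4095] [0.0126, 0.0479, 0.0123, 0.0473] [-97.5, 176.2, 79.6, -3.3]
shift mm [ -2.3 -17.9 149.3] turn [-0.   0.   5.3]
cur [ 0.4814 -0.3375  0.2993] phi -89.7 tilt z [-0.  0. -1.] j6 1.85 F [0.1 0.6 0.1] w 0.0399 t 38.8
```

Request:
jog_arm:
  targets:
    - [[-0.003, -0.018, 0.06], [0, 0, 5.3]]
    - [[-0.003, -0.018, 0.12], [0, 0, 5.3]]
    - [[-0.003, -0.018, 0.17], [0, 0, 5.3]]
    - [[-0.003, -0.018, 0.17], [0, 0, 5.3]]
    - [[-0.003, -0.018, 0.17], [0, 0, 5.3]]
  fingers: 0.035

```text
clock: 39.42
ee_pos: [0.4796, -0.3195, 0.1326]
tcp_rot: [3.137, -0.136, 0.005]
contact_force: [-0.7, 0.5, 1.5]
gripper_width: 0.0348
```

Run:
```python
from h import *
im,i=cap('wrist','w15',None,1.5); import pickle; pickle.dump((im,i),open('w15.pkl','wb'))
goto((.478,-.319,.031),-95,False)
```

```text
shift mm [ -2.4  -0.7 102.1] turn [ 0.1 -0.3  0. ]
cur [ 0.4799 -0.3197  0.1331] phi -95.0 tilt z [ 0.004 -0.002 -1.   ] j6 1.72 F [-0.7  0.2  0.9] w 0.0352 t 39.48
```

View pics/w15.png

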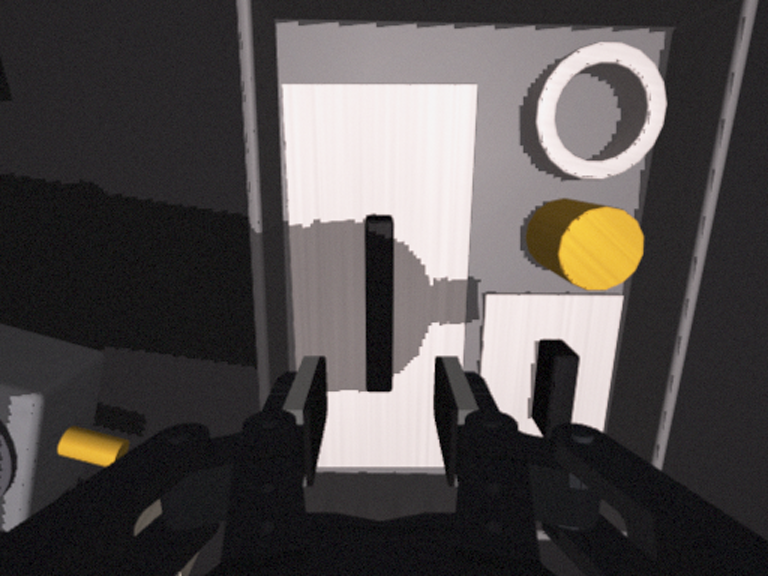

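Request:
jog_arm:
  targets:
    - [[-0.002, -0.0005, 0.03], [0, -0.3, 0]]
    - [[-0.002, -0.0005, 0.06], [0, -0.3, 0]]
    - [[-0.002, -0.0005, 0.085], [0, -0.3, 0]]
    - [[-0.002, -0.0005, 0.098], [0, -0.3, 0]]
    - [[-0.002, -0.0005, 0.102], [0, -0.3, 0]]
    - [[-0.002, -0.0005, 0.102], [0, -0.3, 0]]

```text
clock: 40.22
ee_pos: [0.4791, -0.3195, 0.0324]
tcp_rot: [3.136, -0.136, 0.001]
contact_force: [0.2, -0.4, -0.5]
gripper_width: 0.0352
```

Run:
```python
from h import *
goto((.478,-.319,.031),-95,False)
```

```text
shift mm [-1.1 -0.4  1.4] turn [ 0.1 -0.1  0. ]
cur [ 0.4791 -0.3195  0.0324] phi -95.0 tilt z [ 0.001 -0.002 -1.   ] j6 1.72 F [ 0.2 -0.4 -0.5] w 0.0352 t 40.23
```

Request:
jog_arm:
  targets:
    - [[-0.001, 0, 0.002], [0, 0, 0]]
    - [[-0.001, 0, 0.002], [0, 0, 0]]
    - [[-0.001, 0, 0.002], [0, 0, 0]]
    - [[-0.001, 0, 0.002], [0, 0, 0]]
    - [[-0.001, 0, 0.002], [0, 0, 0]]
  fingers: 0
  newtons: 80

```text
clock: 40.85
ee_pos: [0.4788, -0.3198, 0.0318]
tcp_rot: [3.135, -0.135, 0.004]
contact_force: [-0.5, 0.2, 5.7]
gripper_width: 0.0121
```

Request:
jog_arm:
  targets:
    - [[0, 0, -0.02], [0, 0, 0]]
    - [[0, 0, -0.05], [0, 0, 0]]
    - [[0, 0, -0.1], [0, 0, 0]]
    - [[0, 0, -0.14], [0, 0, 0]]
    - [[0, 0, -0.18], [0, 0, 0]]
    - [[0, 0, -0.18], [0, 0, 0]]

```text
clock: 41.6
ee_pos: [0.4794, -0.3198, 0.2154]
tcp_rot: [3.133, -0.135, 0.013]
contact_force: [0.5, 0.3, -2.8]
gripper_width: 0.0122
```

Run:
```python
from h import *
im,i=cap('wrist','w16',None,1.5); import pickle; pickle.dump((im,i),open('w16.pkl','wb'))
goto((.6037,.0127,.17),-178.6,False)
```

```text
shift mm [  95.7 -341.5   42. ] turn [-0.1 -0.4 83.7]
cur [ 0.4787 -0.3192  0.2126] phi -94.9 tilt z [ 0.004 -0.003 -1.   ] j6 1.72 F [ 0.5 -0.4 -2.1] w 0.0122 t 41.65
```

View pics/w16.png

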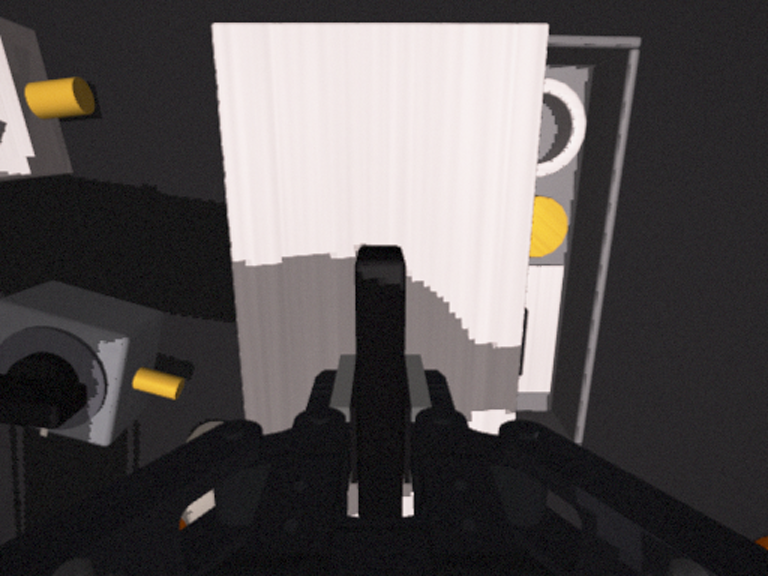

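Run:
```python
from h import *
import pickle
im,i=pickle.load(open('w16.pkl','rb'))
s,Rt=st()
for dz in (-.023,-.021,-.019):
    z=s['ee_pos'][2]+dz
    a,b=[ray(i,(u/1.5,v/1.5),z) for u,v in [(212,23.5),(547.5,23.5)]]
    m=(a+b)/2; d=(b-a)/np.linalg.norm(b-a); n=np.array([-d[1],d[0],0]); 
    c=m-n*.108 if np.dot(n[:2],(m-s['ee_pos'])[:2])>0 else m+n*.108
    print(dz,np.linalg.norm(b-a),np.degrees(np.arctan2(d[1],d[0])),'cover centre in tool',(Rt.T@(c-s['ee_pos'])).round(4))
```

```text
-0.023 0.09806330811943705 -94.87151547655337 cover centre in tool [0.001 0.    0.023]
-0.021 0.09679662497448767 -94.87151547655344 cover centre in tool [ 0.0005 -0.      0.021 ]
-0.019 0.09552994182953829 -94.87151547655344 cover centre in tool [-0.    -0.     0.019]
```

Request:
jog_arm:
  targets:
    - [[0.01, -0.03, 0], [0, 0, 8]]
    - [[0.02, -0.07, 0], [0, 0, 17]]
    - [[0.035, -0.12, 0], [0, 0, 27]]
    - [[0.05, -0.17, 0], [0, 0, 37]]
    - [[0.065, -0.22, 0], [0, 0, 47]]
    - [[0.08, -0.27, 0], [0, 0, 57]]
    - [[0.0957, -0.3, 0.01], [0, 0, 67]]
    - [[0.0957, -0.33, 0.02], [0, 0, 77]]
    - [[0.0957, -0.3415, 0.04], [0, -0.3, 83.7]]
    - [[0.0957, -0.3415, 0.042], [0, -0.3, 83.7]]

```text
clock: 42.9
ee_pos: [0.6022, 0.0133, 0.166]
tcp_rot: [2.247, -2.19, -0.005]
contact_force: [-0.5, 0.2, -1.7]
gripper_width: 0.0117
```

Run:
```python
from h import *
goto((.6037,.0127,.075),-178.6,False)
im,i=cap('wrist','w17',None,1.5); import pickle; pickle.dump((im,i),open('w17.pkl','wb'))
goto((.6037,.0127,.075),-178.6,False)
```

```text
shift mm [ 0.6 -2.  91. ] turn [ 0.3 -0.   0.1]
cur [0.6022 0.0133 0.166 ] phi -178.5 tilt z [-0.005 -0.001 -1.   ] j6 -0.33 F [-0.5  0.2 -1.7] w 0.0117 t 42.9
shift mm [-0.2 -1.3 92.5] turn [ 0.2 -0.1  0.1]
cur [0.6027 0.0126 0.1675] phi -178.5 tilt z [-0.003 -0.001 -1.   ] j6 -0.33 F [-0.5 -0.5 -1.7] w 0.0122 t 42.95
```

View pics/w17.png

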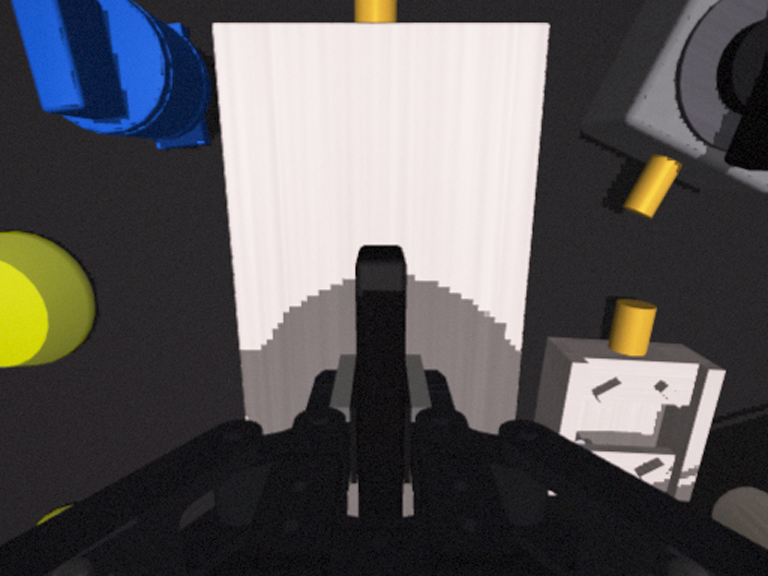

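Request:
jog_arm:
  targets:
    - [[0, -0.001, 0.03], [0.2, 0, 0]]
    - [[0, -0.001, 0.06], [0.2, 0, 0]]
    - [[0, -0.001, 0.08], [0.2, 0, 0]]
    - [[0, -0.001, 0.09], [0.2, 0, 0]]
    - [[0, -0.001, 0.092], [0.2, 0, 0]]
    - [[0, -0.001, 0.092], [0.2, 0, 0]]

```text
clock: 43.7
ee_pos: [0.604, 0.0125, 0.0766]
tcp_rot: [-2.25, 2.191, -0.003]
contact_force: [-0.3, -0.1, -1.5]
gripper_width: 0.0119
```

Run:
```python
from h import *
goto((.6037,.0127,.068),-178.6,False)
```

```text
shift mm [-0.2  0.3  8.6] turn [-0.1 -0.1  0.1]
cur [0.604  0.0125 0.0766] phi -178.5 tilt z [ 0.002 -0.001 -1.   ] j6 -0.33 F [-0.3 -0.1 -1.5] w 0.0119 t 43.7
```

Request:
jog_arm:
  targets:
    - [[0, 0, 0.004], [0, 0, 0]]
    - [[0, 0, 0.007], [0, 0, 0]]
    - [[0, 0, 0.009], [0, 0, 0]]
    - [[0, 0, 0.01], [0, 0, 0]]
    - [[0, 0, 0.01], [0, 0, 0]]

```text
clock: 44.32
ee_pos: [0.6041, 0.0125, 0.0678]
tcp_rot: [-2.251, 2.19, -0.004]
contact_force: [-3.0, 1.0, 5.5]
gripper_width: 0.0125
```

Contact at about the expected height. Release and lift, then check.

Request:
jog_arm:
  targets:
    - [[0, 0, 0], [0, 0, 0]]
    - [[0, 0, 0], [0, 0, 0]]
    - [[0, 0, -0.02], [0, 0, 0]]
    - [[0, 0, -0.06], [0, 0, 0]]
    - [[0, 0, -0.12], [0, 0, 0]]
    - [[0, 0, -0.18], [0, 0, 0]]
    - [[0, 0, -0.2], [0, 0, 0]]
  fingers: 0.035

```text
clock: 45.2
ee_pos: [0.6046, 0.0123, 0.275]
tcp_rot: [-2.245, 2.186, -0.013]
contact_force: [1.0, -0.0, -0.7]
gripper_width: 0.0349
```

Run:
```python
from h import *
im,i=cap('wrist','w18',None,1.5); import pickle; pickle.dump((im,i),open('w18.pkl','wb'))
goto((.421,-.4095,.28),-94,False)
```

```text
shift mm [416.7 195.   -6.4] turn [ -0.6  -0.5 -84.5]
cur [0.6047 0.0123 0.2759] phi -178.5 tilt z [ 0.012  0.    -1.   ] j6 -0.33 F [-0.9  1.3  1.4] w 0.0352 t 45.25
```

View pics/w18.png

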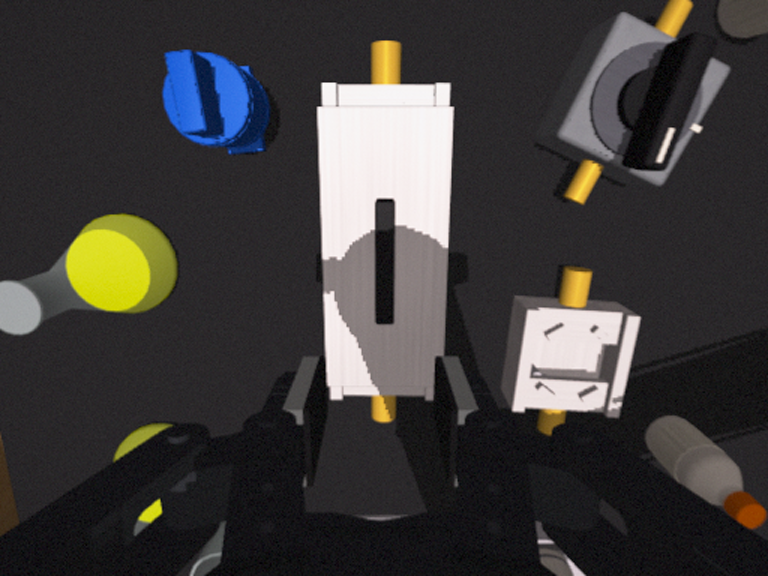

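Run:
```python
from h import *
import pickle
im,i=pickle.load(open('w18.pkl','rb'))
def q(n,i,pts,z):
    P=np.array([ray(i,p,z)[:2] for p in pts]);print(n,P.mean(0).round(4),[round(float(np.linalg.norm(P[k]-P[(k+1)%4])),4) for k in range(4)],[round(float(np.degrees(np.arctan2(*(P[(k+1)%4]-P[k])[::-1]))),1) for k in range(4)])
q('cover',i,[(u/1.5,v/1.5) for u,v in [(317,107),(453,107),(444,387),(327,387)]],.047)
q('block',i,[(u/1.5,v/1.5) for u,v in [(321,83),(450.5,83),(434,398.5),(330,398.5)]],.042)
q('single',i,[(u/1.5,v/1.5) for u,v in [(515,299),(640,318),(620,415),(510,410)]],.042)
```

```text
cover [0.6032 0.0147] [0.0954, 0.2156, 0.0966, 0.2163] [-178.5, 92.0, 1.9, -88.3]
block [0.6044 0.0132] [0.091, 0.245, 0.0878, 0.2457] [-178.6, 90.6, 1.9, -88.6]
single [0.448  0.0977] [0.1017, 0.0866, 0.0933, 0.0979] [172.8, 88.9, -1.0, -86.5]
```

Request:
jog_arm:
  targets:
    - [[0.04, 0.02, 0], [0, 0, -8]]
    - [[0.417, 0.195, 0], [-0.6, -0.5, -84]]
    - [[0.417, 0.195, 0], [-0.6, -0.5, -84]]
    - [[0.417, 0.195, 0], [-0.6, -0.5, -84]]
    - [[0.417, 0.195, 0], [-0.6, -0.5, -84]]
    - [[0.417, 0.195, 0], [-0.6, -0.5, -84]]
    - [[0.417, 0.195, 0], [-0.6, -0.5, -84]]
    - [[0.417, 0.195, 0], [-0.6, -0.5, -84]]
    - [[0.417, 0.195, 0], [-0.6, -0.5, -84]]
    - [[0.417, 0.195, 0], [-0.6, -0.5, -84]]

```text
clock: 46.5
ee_pos: [0.4203, -0.4106, 0.2739]
tcp_rot: [3.138, -0.127, -0.0]
contact_force: [0.9, 0.1, -1.4]
gripper_width: 0.0349
```

Run:
```python
from h import *
goto((.421,-.4095,.15),-94,False)
im,i=cap('wrist','w19',None,1.5); import pickle; pickle.dump((im,i),open('w19.pkl','wb'))
```

```text
shift mm [  0.6  -1.2 123.9] turn [ 0.1  0.  -0.6]
cur [ 0.4203 -0.4106  0.2739] phi -94.6 tilt z [-0.    -0.001 -1.   ] j6 1.92 F [ 0.9  0.1 -1.4] w 0.0349 t 46.5
```

View pics/w19.png

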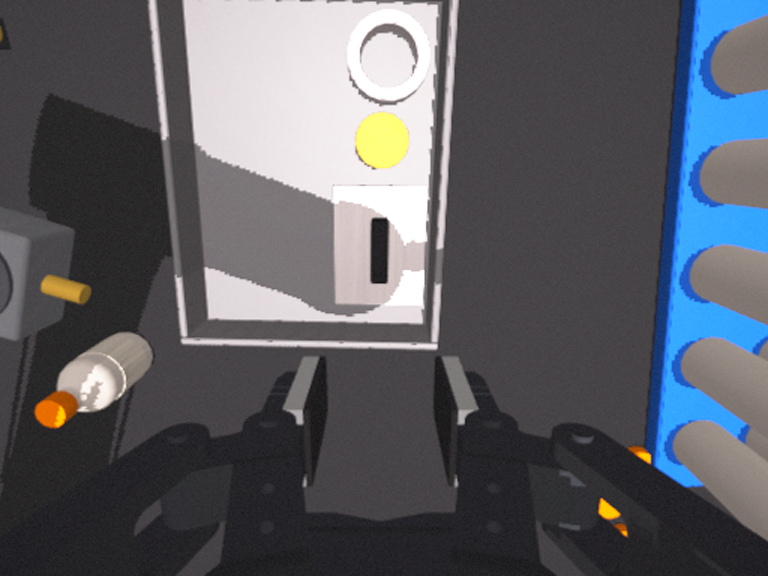

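Run:
```python
from h import *
import pickle
im,i=pickle.load(open('w19.pkl','rb'))
def q(n,i,pts,z):
    P=np.array([ray(i,p,z)[:2] for p in pts]);print(n,P.mean(0).round(4),[round(float(np.linalg.norm(P[k]-P[(k+1)%4])),4) for k in range(4)],[round(float(np.degrees(np.arctan2(*(P[(k+1)%4]-P[k])[::-1]))),1) for k in range(4)])
q('short',i,[(u/1.5,v/1.5) for u,v in [(333,186),(428,186),(424,306),(334,304)]],.010)
q('rib',i,[(u/1.5,v/1.5) for u,v in [(371,218),(388,218),(387,283),(371,283)]],.036)
goto((.4215,-.4095,.033),-94.6,False)
```

```text
short [ 0.4209 -0.4099] [0.0766, 0.1012, 0.0778, 0.0994] [-94.6, 175.0, 84.0, -5.7]
rib [ 0.4227 -0.4097] [0.013, 0.0514, 0.0127, 0.0514] [-94.6, 174.8, 85.4, -4.9]
shift mm [  0.6  -0.6 241. ] turn [ 0.1 -0.  -0. ]
cur [ 0.4208 -0.4099  0.274 ] phi -94.6 tilt z [ 0.    -0.001 -1.   ] j6 1.92 F [-0.  -0.1  0. ] w 0.0353 t 46.55
```

Request:
jog_arm:
  targets:
    - [[0.0005, 0, 0.06], [0, 0, 0]]
    - [[0.0005, 0, 0.12], [0, 0, 0]]
    - [[0.0005, 0, 0.17], [0, 0, 0]]
    - [[0.0005, 0, 0.2], [0, 0, 0]]
    - [[0.0005, 0, 0.225], [0, 0, 0]]
    - [[0.0005, 0, 0.238], [0, 0, 0]]
    - [[0.0005, 0, 0.242], [0, 0, 0]]
    - [[0.0005, 0, 0.242], [0, 0, 0]]
  fingers: 0.03

```text
clock: 47.55
ee_pos: [0.422, -0.4102, 0.0329]
tcp_rot: [3.137, -0.127, 0.002]
contact_force: [-0.5, -0.5, 0.3]
gripper_width: 0.0305
```

Run:
```python
from h import *
goto((.4215,-.4095,.033),-94.8,False)
im,i=cap('wrist','w20',None,1.5)
```

```text
shift mm [-0.5 -0.7 -0.1] turn [ 0.1 -0.1  0.2]
cur [ 0.422  -0.4102  0.0329] phi -94.6 tilt z [ 0.001 -0.002 -1.   ] j6 1.92 F [-0.5 -0.5  0.3] w 0.0305 t 47.55
```

View pics/w20.png

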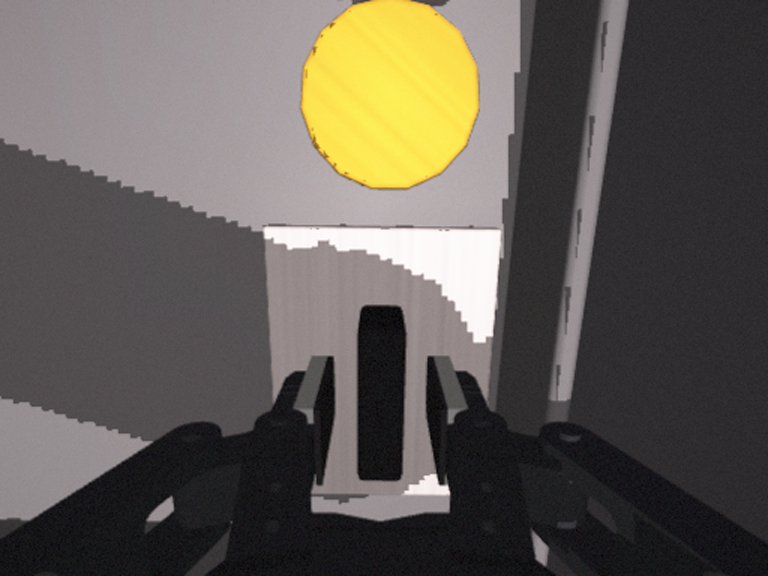

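Request:
jog_arm:
  targets:
    - [[0, 0, 0.001], [0, 0, 0]]
    - [[0, 0, 0.001], [0, 0, 0]]
    - [[0, 0, 0.001], [0, 0, 0]]
    - [[0, 0, 0.001], [0, 0, 0]]
    - [[0, 0, 0.001], [0, 0, 0]]
  fingers: 0
  newtons: 80

```text
clock: 48.22
ee_pos: [0.4227, -0.4109, 0.0336]
tcp_rot: [3.136, -0.127, 0.005]
contact_force: [0.0, 1.5, 5.9]
gripper_width: 0.0119
```

Request:
jog_arm:
  targets:
    - [[0, 0, -0.02], [0, 0, 0]]
    - [[0, 0, -0.05], [0, 0, 0]]
    - [[0, 0, -0.1], [0, 0, 0]]
    - [[0, 0, -0.15], [0, 0, 0]]
    - [[0, 0, -0.19], [0, 0, 0]]
    - [[0, 0, -0.19], [0, 0, 0]]

```text
clock: 48.98
ee_pos: [0.4229, -0.4112, 0.2291]
tcp_rot: [3.132, -0.127, 0.016]
contact_force: [0.5, 0.5, -1.2]
gripper_width: 0.012
```

Run:
```python
from h import *
im,i=cap('wrist','w21',None,1.5); import pickle; pickle.dump((im,i),open('w21.pkl','wb'))
goto((.4454,.0991,.20),-91.6,False)
```

```text
shift mm [ -18.4 -509.9   23.7] turn [ 0.3 -0.4 -3. ]
cur [ 0.4224 -0.4105  0.226 ] phi -94.6 tilt z [ 0.007 -0.005 -1.   ] j6 1.92 F [-0.4 -0.  -1.9] w 0.0119 t 49.02
```

View pics/w21.png

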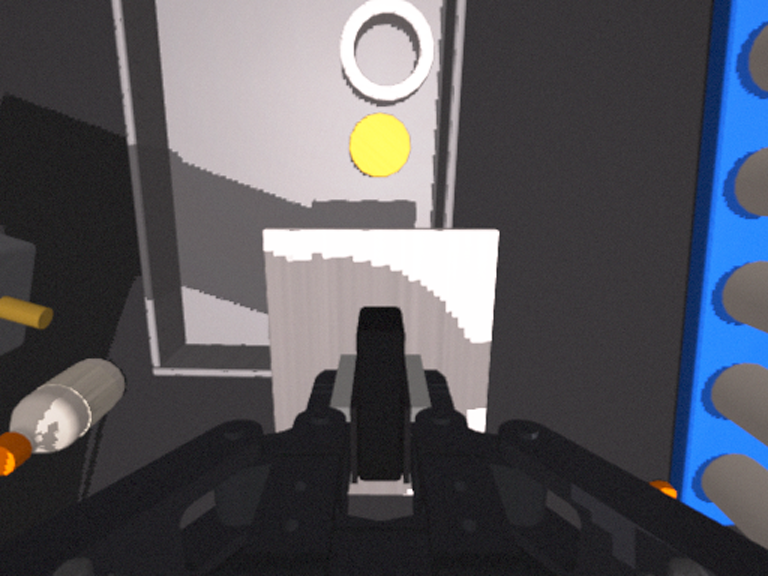

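Run:
```python
from h import *
import pickle
im,i=pickle.load(open('w21.pkl','rb'))
s,Rt=st()
for dz in (-.024,-.0215,-.019):
    z=s['ee_pos'][2]+dz
    a,b=[ray(i,(u/1.5,v/1.5),z) for u,v in [(263,229.5),(499,229.5)]]
    m=(a+b)/2; d=(b-a)/np.linalg.norm(b-a); n=np.array([-d[1],d[0],0]); 
    c=m-n*.05 if np.dot(n[:2],(m-s['ee_pos'])[:2])>0 else m+n*.05
    print(dz,np.linalg.norm(b-a),np.degrees(np.arctan2(d[1],d[0])),'centre in tool',(Rt.T@(c-s['ee_pos'])).round(4))
```

```text
-0.024 0.07757913838423441 -94.67328339101988 centre in tool [-0.0015  0.0004  0.024 ]
-0.0215 0.07633776428126886 -94.6732833910199 centre in tool [-0.0012  0.0004  0.0215]
-0.019 0.0750963901783033 -94.67328339101994 centre in tool [-0.0008  0.0004  0.019 ]
```

Request:
jog_arm:
  targets:
    - [[0, -0.04, 0], [0, 0, 0]]
    - [[-0.018, -0.51, 0], [0.3, -0.4, -3]]
    - [[-0.018, -0.51, 0], [0.3, -0.4, -3]]
    - [[-0.018, -0.51, 0], [0.3, -0.4, -3]]
    - [[-0.018, -0.51, 0], [0.3, -0.4, -3]]
    - [[-0.018, -0.51, 0], [0.3, -0.4, -3]]
    - [[-0.018, -0.51, 0], [0.3, -0.4, -3]]
    - [[-0.018, -0.51, 0], [0.3, -0.4, -3]]
    - [[-0.018, -0.51, 0], [0.3, -0.4, -3]]
    - [[-0.018, -0.51, 0], [0.3, -0.4, -3]]

```text
clock: 50.28
ee_pos: [0.4448, 0.1011, 0.2221]
tcp_rot: [3.141, -0.039, -0.005]
contact_force: [0.8, -0.6, -0.7]
gripper_width: 0.0121
```

Run:
```python
from h import *
im,i=cap('wrist','w22',None,1.5); import pickle; pickle.dump((im,i),open('w22.pkl','wb'))
goto((.4464,.0991,.10),-91.6,False)
```

```text
shift mm [  1.7   0.7 122.5] turn [0.  0.1 0.1]
cur [0.445  0.0999 0.2225] phi -91.5 tilt z [-0.002 -0.001 -1.   ] j6 0.88 F [ 0.2 -0.8 -1.3] w 0.0118 t 50.33
```

View pics/w22.png

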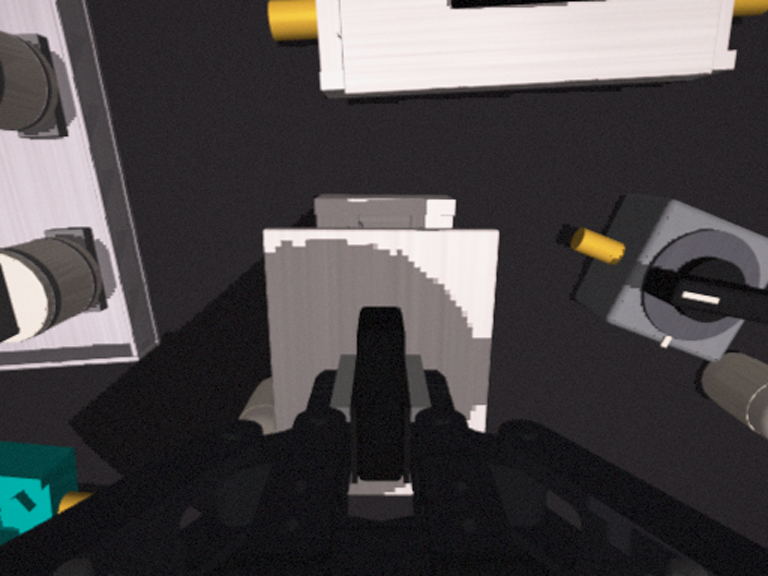

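Request:
jog_arm:
  targets:
    - [[0.0015, 0.0005, 0.05], [0, 0.1, 0]]
    - [[0.0015, 0.0005, 0.1], [0, 0.1, 0]]
    - [[0.0015, 0.0005, 0.13], [0, 0.1, 0]]
    - [[0.0015, 0.0005, 0.145], [0, 0.1, 0]]
    - [[0.0015, 0.0005, 0.148], [0, 0.1, 0]]
    - [[0.0015, 0.0005, 0.148], [0, 0.1, 0]]

```text
clock: 51.08
ee_pos: [0.4468, 0.0994, 0.0757]
tcp_rot: [-3.141, 0.042, -0.002]
contact_force: [0.8, 0.7, 0.0]
gripper_width: 0.0119
```

Run:
```python
from h import *
goto((.4464,.0991,.069),-91.6,False)
im,i=cap('scene','sc9',(100,120,420,300),2.5)
```

```text
shift mm [-0.4  0.3  6.7] turn [-0.  -0.1  0.1]
cur [0.4468 0.0994 0.0757] phi -91.5 tilt z [ 0.001  0.    -1.   ] j6 0.88 F [0.8 0.7 0. ] w 0.0119 t 51.08
```

View pics/sc9.png

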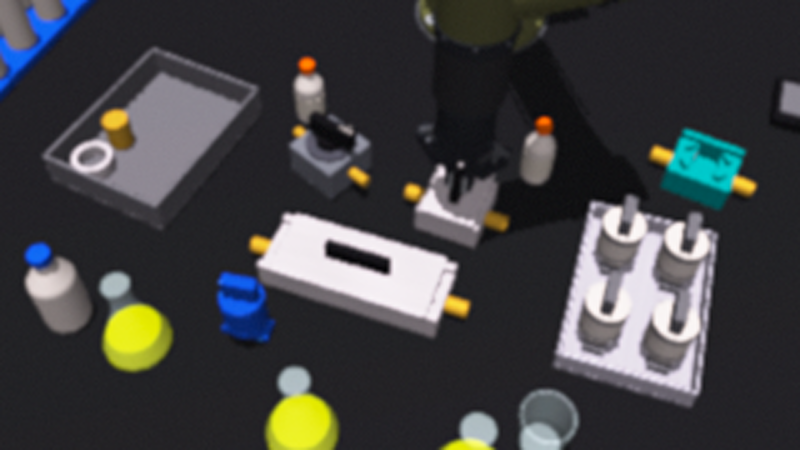

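Request:
jog_arm:
  targets:
    - [[0, 0, 0.003], [0, 0, 0]]
    - [[0, 0, 0.006], [0, 0, 0]]
    - [[0, 0, 0.008], [0, 0, 0]]
    - [[0, 0, 0.0085], [0, 0, 0]]
    - [[0, 0, 0.009], [0, 0, 0]]

```text
clock: 51.75
ee_pos: [0.4471, 0.0997, 0.0695]
tcp_rot: [-3.141, 0.04, -0.004]
contact_force: [-11.4, 0.0, 16.1]
gripper_width: 0.012
```

Request:
jog_arm:
  targets:
    - [[0, 0, -0.001], [0, 0, 0]]
    - [[0, 0, -0.001], [0, 0, 0]]
    - [[0, 0, -0.001], [0, 0, 0]]

```text
clock: 52.12
ee_pos: [0.447, 0.0996, 0.07]
tcp_rot: [-3.141, 0.041, -0.003]
contact_force: [0.4, 0.3, -2.4]
gripper_width: 0.0119
```

Request:
jog_arm:
  targets:
    - [[0, 0, 0], [0, 0, 0]]
    - [[0, 0, 0], [0, 0, 0]]
    - [[0, 0, -0.02], [0, 0, 0]]
    - [[0, 0, -0.06], [0, 0, 0]]
    - [[0.02, 0, -0.12], [0, 0, 0]]
    - [[0.04, 0.03, -0.18], [0, 0, 0]]
    - [[0.04, 0.04, -0.24], [0, 0, 0]]
    - [[0.04, 0.04, -0.26], [0, 0, 0]]
    - [[0.04, 0.04, -0.26], [0, 0, 0]]
  fingers: 0.035

```text
clock: 53.25
ee_pos: [0.4861, 0.0585, 0.3325]
tcp_rot: [-3.14, 0.042, -0.009]
contact_force: [0.1, 0.3, -0.2]
gripper_width: 0.0349
```

Run:
```python
from h import *
im,i=cap('wrist','w23',None,1.5); import pickle; pickle.dump((im,i),open('w23.pkl','wb'))
goto((.4464,.0991,.069),-91.6,False)
```

```text
shift mm [-41.  -39.1 261.4] turn [-0.1 -0.2  0.1]
cur [0.4857 0.0587 0.3304] phi -91.5 tilt z [ 0.003  0.001 -1.   ] j6 1.01 F [ 0.1  0.2 -0.6] w 0.0351 t 53.3
```

View pics/w23.png

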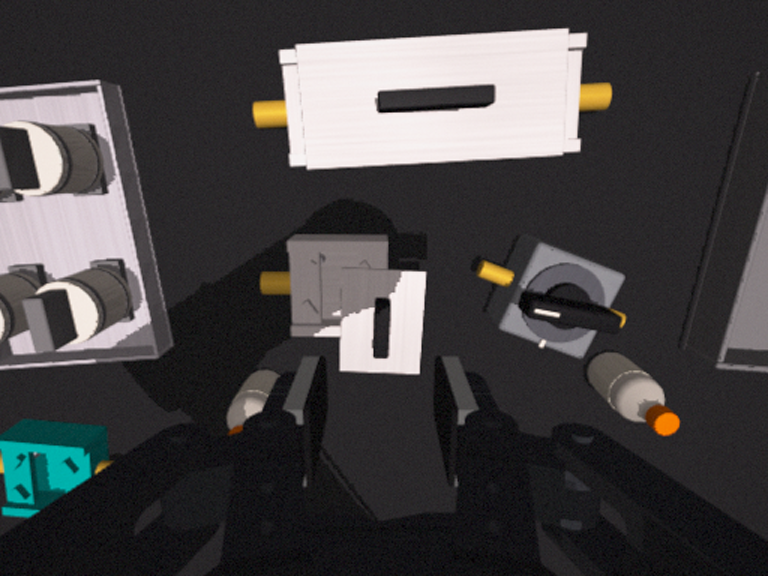

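Run:
```python
from h import *
import pickle
im,i=pickle.load(open('w23.pkl','rb'))
c=im[145:265,175:300]; cv2.imwrite('pics/w23z.png',cv2.resize(c,None,fx=4.8,fy=4.8,interpolation=cv2.INTER_CUBIC))
def q(n,i,pts,z):
    P=np.array([ray(i,p,z)[:2] for p in pts]);print(n,P.round(4).tolist(),P.mean(0).round(4),[round(float(np.linalg.norm(P[k]-P[(k+1)%4])),4) for k in range(4)],[round(float(np.degrees(np.arctan2(*(P[(k+1)%4]-P[k])[::-1]))),1) for k in range(4)])
q('short',i,[(u/1.5,v/1.5) for u,v in [(342,268),(426,271),(419,373),(341,371)]],.047)
q('rib',i,[(u/1.5,v/1.5) for u,v in [(375,298),(391,299),(389,356),(374,356)]],.073)
q('cover',i,[(u/1.5,v/1.5) for u,v in [(296,45),(566,30),(579,154),(307,168)]],.047)
cap('scene','sc10',(220,170,340,260),6.5)
cap('side','sd10',(180,130,320,230),5.5)
```

```text
short [[0.4671, 0.0941], [0.4624, 0.0192], [0.3636, 0.0259], [0.3676, 0.0998]] [0.4152 0.0597] [0.075, 0.099, 0.074, 0.0997] [-93.6, 176.1, 87.0, -3.3]
rib [[0.4458, 0.0649], [0.4446, 0.0513], [0.3925, 0.0542], [0.3929, 0.0673]] [0.419  0.0594] [0.0136, 0.0522, 0.0132, 0.053] [-95.2, 176.9, 88.5, -2.6]
cover [[0.6478, 0.1219], [0.6528, -0.0905], [0.5592, -0.1087], [0.5539, 0.1195]] [0.6034 0.0105] [0.2124, 0.0953, 0.2282, 0.094] [-88.7, -169.0, 91.3, 1.4]
```

View pics/w23z.png

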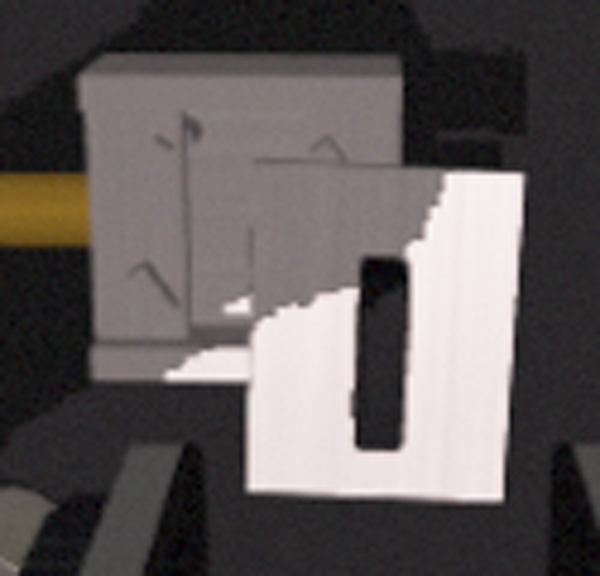

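View pics/sc10.png

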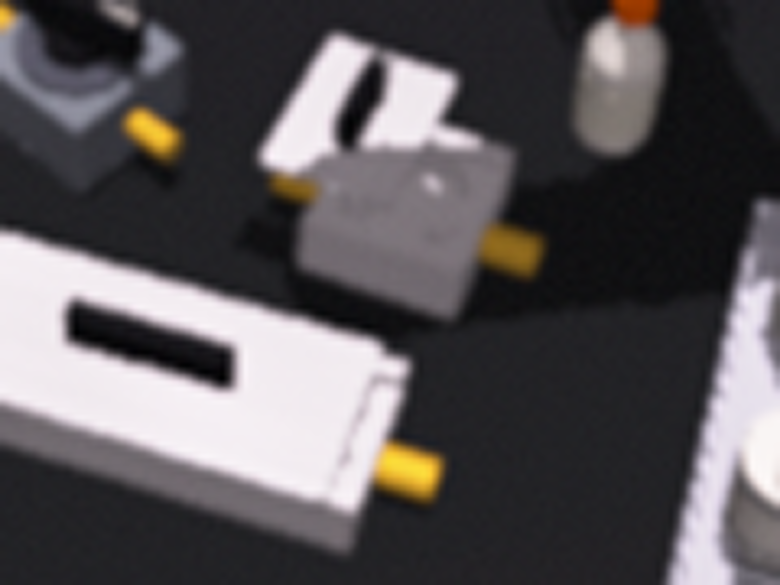

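View pics/sd10.png

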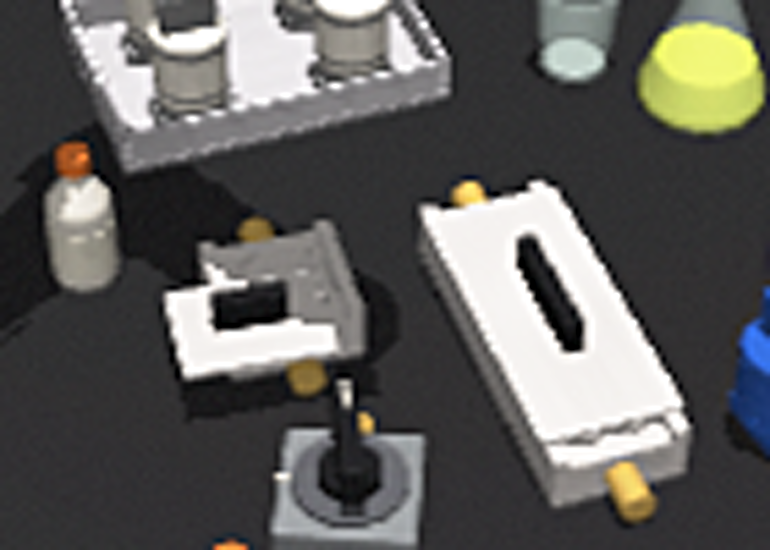

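Run:
```python
from h import *
goto((.417,.0596,.13),-93.2,False)
```

```text
shift mm [-68.2   0.8 198.7] turn [0.  0.  1.7]
cur [0.4852 0.0588 0.3287] phi -91.5 tilt z [-0. -0. -1.] j6 1.01 F [ 0.5  0.6 -0.6] w 0.035 t 53.4
```

Request:
jog_arm:
  targets:
    - [[-0.02, 0, 0.05], [0, 0, 0.5]]
    - [[-0.04, 0, 0.1], [0, 0, 1]]
    - [[-0.06, 0.001, 0.15], [0, 0, 1.7]]
    - [[-0.068, 0.001, 0.185], [0, 0, 1.7]]
    - [[-0.068, 0.001, 0.198], [0, 0, 1.7]]
    - [[-0.068, 0.001, 0.198], [0, 0, 1.7]]
    - [[-0.068, 0.001, 0.198], [0, 0, 1.7]]

```text
clock: 54.28
ee_pos: [0.4181, 0.0596, 0.1322]
tcp_rot: [-3.14, 0.087, -0.003]
contact_force: [0.9, 0.1, 0.5]
gripper_width: 0.035
```

Run:
```python
from h import *
im,i=cap('wrist','w24',None,1.5); import pickle; pickle.dump((im,i),open('w24.pkl','wb'))
goto((.417,.0596,.0705),-93.2,False)
```

```text
shift mm [-1.1  0.2 61.7] turn [-0.  -0.1  0. ]
cur [0.418  0.0597 0.1322] phi -93.2 tilt z [ 0.002  0.    -1.   ] j6 0.89 F [-0.5  0.7  0.2] w 0.0348 t 54.33
```

View pics/w24.png

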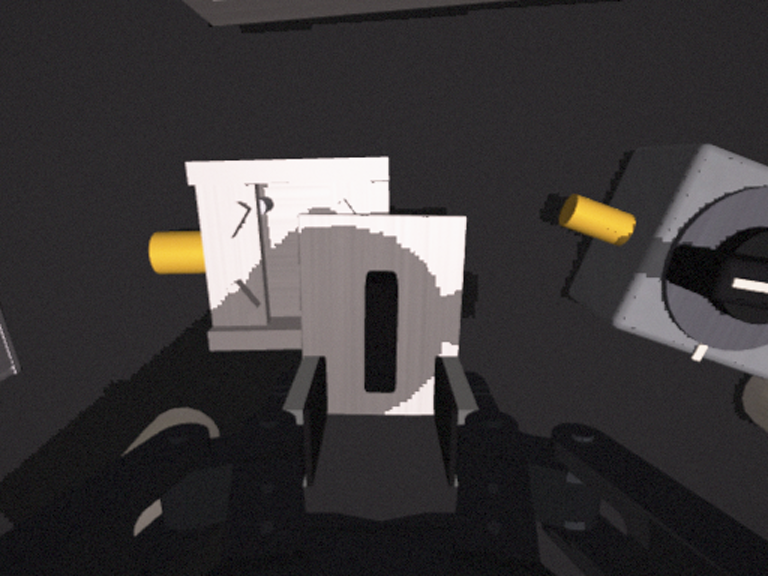

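Request:
jog_arm:
  targets:
    - [[-0.001, 0, 0.03], [0, 0, 0]]
    - [[-0.001, 0, 0.05], [0, 0, 0]]
    - [[-0.001, 0, 0.059], [0, 0, 0]]
    - [[-0.001, 0, 0.061], [0, 0, 0]]
    - [[-0.001, 0, 0.061], [0, 0, 0]]

```text
clock: 54.95
ee_pos: [0.4177, 0.0599, 0.0721]
tcp_rot: [-3.14, 0.087, -0.005]
contact_force: [0.3, 0.3, 0.2]
gripper_width: 0.035
```

Request:
jog_arm:
  targets:
    - [[0, 0, 0], [0, 0, 0]]
    - [[0, 0, 0], [0, 0, 0]]
    - [[0, 0, 0], [0, 0, 0]]
    - [[0, 0, 0], [0, 0, 0]]
    - [[0, 0, 0], [0, 0, 0]]
  fingers: 0

```text
clock: 55.58
ee_pos: [0.4183, 0.0601, 0.0733]
tcp_rot: [-3.139, 0.087, -0.007]
contact_force: [-0.8, 0.3, 6.1]
gripper_width: 0.0118
```

Request:
jog_arm:
  targets:
    - [[0, 0, -0.015], [0, 0, 0]]
    - [[0, 0, -0.03], [0, 0, 0]]
    - [[0, 0, -0.06], [0, 0, 0]]
    - [[0, 0, -0.08], [0, 0, 0]]
    - [[0, 0, -0.08], [0, 0, 0]]

```text
clock: 56.2
ee_pos: [0.4187, 0.0604, 0.1556]
tcp_rot: [-3.137, 0.087, -0.012]
contact_force: [0.2, -0.1, -0.7]
gripper_width: 0.012
```

Run:
```python
from h import *
im,i=cap('wrist','w25',None,1.5); import pickle; pickle.dump((im,i),open('w25.pkl','wb'))
goto((.4464,.0991,.12),-91.6,False)
```

```text
shift mm [ 26.  -40.2  34.2] turn [-0.1 -0.3 -1.6]
cur [0.4181 0.0603 0.1539] phi -93.2 tilt z [ 0.006  0.002 -1.   ] j6 0.89 F [ 0.4  0.4 -1.9] w 0.0118 t 56.25
```

View pics/w25.png

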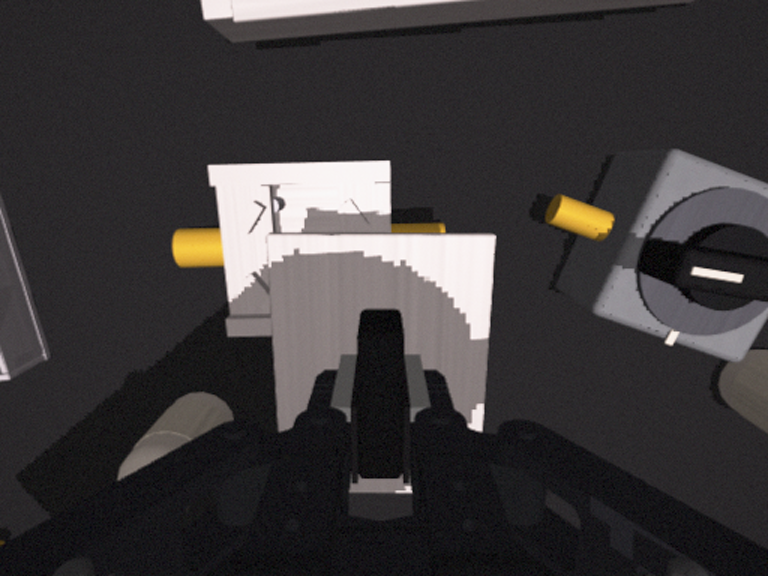

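Run:
```python
from h import *
import pickle
im,i=pickle.load(open('w25.pkl','rb'))
s,Rt=st()
for dz in (-.027,-.0245):
    z=s['ee_pos'][2]+dz
    a,b=[ray(i,(u/1.5,v/1.5),z) for u,v in [(268,235),(495,234)]]
    m=(a+b)/2; d=(b-a)/np.linalg.norm(b-a); n=np.array([-d[1],d[0],0]); 
    c=m-n*.05 if np.dot(n[:2],(m-s['ee_pos'])[:2])>0 else m+n*.05
    print(dz,np.linalg.norm(b-a),np.degrees(np.arctan2(d[1],d[0])),'centre in tool',(Rt.T@(c-s['ee_pos'])).round(4))
```

```text
-0.027 0.07553639635043992 -92.86812317847279 centre in tool [-0.0032 -0.0002  0.027 ]
-0.0245 0.07433876850731305 -92.86812317847279 centre in tool [-0.0029 -0.0002  0.0245]
```

Request:
jog_arm:
  targets:
    - [[0.01, -0.02, 0], [0, 0, -0.8]]
    - [[0.028, -0.04, 0], [0, -0.3, -1.6]]
    - [[0.028, -0.04, 0], [0, -0.3, -1.6]]
    - [[0.028, -0.04, 0.03], [0, -0.3, -1.6]]
    - [[0.028, -0.04, 0.06], [0, -0.3, -1.6]]
    - [[0.028, -0.04, 0.072], [0, -0.3, -1.6]]
    - [[0.028, -0.04, 0.074], [0, -0.3, -1.6]]

```text
clock: 57.12
ee_pos: [0.4483, 0.0984, 0.0797]
tcp_rot: [-3.14, 0.043, 0.001]
contact_force: [0.4, 0.0, 0.3]
gripper_width: 0.0116
```

Run:
```python
from h import *
goto((.4484,.0991,.0733),-91.6,False)
```

```text
shift mm [ 0.1 -0.7  6.5] turn [-0.1  0.   0. ]
cur [0.4483 0.0984 0.0797] phi -91.6 tilt z [-0.     0.002 -1.   ] j6 0.89 F [0.4 0.  0.3] w 0.0116 t 57.12
```

Request:
jog_arm:
  targets:
    - [[0, -0.0005, 0.003], [0, 0, 0]]
    - [[0, -0.0005, 0.005], [0, 0, 0]]
    - [[0, -0.0005, 0.006], [0, 0, 0]]
    - [[0, -0.0005, 0.0065], [0, 0, 0]]
    - [[0, -0.0005, 0.0065], [0, 0, 0]]

```text
clock: 57.75
ee_pos: [0.4484, 0.099, 0.0735]
tcp_rot: [-3.14, 0.043, 0.0]
contact_force: [-0.5, -0.4, -0.3]
gripper_width: 0.0121
```

Request:
jog_arm:
  targets:
    - [[0, 0, 0.001], [0, 0, 0]]
    - [[0, 0, 0.0015], [0, 0, 0]]
    - [[0, 0, 0.0015], [0, 0, 0]]

```text
clock: 58.12
ee_pos: [0.4485, 0.099, 0.0734]
tcp_rot: [-3.14, 0.042, -0.001]
contact_force: [-5.6, 0.1, 7.8]
gripper_width: 0.0118
```

Contact at 7.8 N. Release slowly, lift straight and check.

Request:
jog_arm:
  targets:
    - [[0, 0, 0], [0, 0, 0]]
    - [[0, 0, 0], [0, 0, 0]]
    - [[0, 0, 0], [0, 0, 0]]
    - [[0, 0, -0.02], [0, 0, 0]]
    - [[0, 0, -0.06], [0, 0, 0]]
    - [[0, 0, -0.12], [0, 0, 0]]
    - [[0.02, 0.03, -0.18], [0, 0, 0]]
    - [[0.04, 0.05, -0.24], [0, 0, 0]]
    - [[0.04, 0.05, -0.25], [0, 0, 0]]
  fingers: 0.035

```text
clock: 59.25
ee_pos: [0.4883, 0.0464, 0.3268]
tcp_rot: [-3.139, 0.046, -0.008]
contact_force: [0.3, 0.1, -1.1]
gripper_width: 0.0352
```

Request:
jog_arm:
  targets:
    - [[0, 0, 0], [0, 0, 0]]
    - [[0, 0, 0], [0, 0, 0]]

```text
clock: 59.5
ee_pos: [0.4881, 0.0466, 0.3256]
tcp_rot: [-3.139, 0.046, -0.005]
contact_force: [-0.0, -0.3, 0.5]
gripper_width: 0.0348
```

Run:
```python
from h import *
im,i=cap('wrist','w26',None,1.5); import pickle; pickle.dump((im,i),open('w26.pkl','wb'))
cap('side','sd11',(180,100,320,230),4.4)
goto((.4484,.0991,.0733),-91.6,False)
```

```text
shift mm [-41.6 -50.8 252. ] turn [-0.1 -0.2 -0. ]
cur [0.4879 0.0466 0.3253] phi -91.6 tilt z [ 0.003  0.002 -1.   ] j6 1.03 F [ 0.8 -0.6  0. ] w 0.035 t 59.6
```

View pics/w26.png

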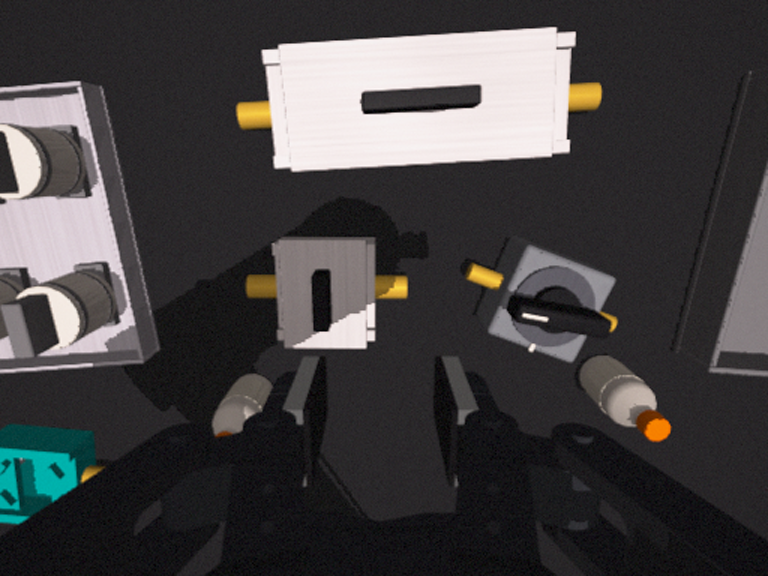

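View pics/sd11.png

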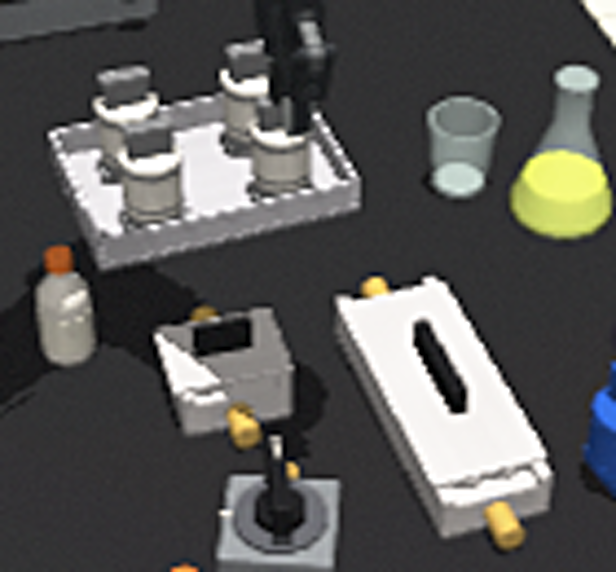

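Run:
```python
from h import *
import pickle
im,i=pickle.load(open('w26.pkl','rb'))
c=im[145:250,165:275]; cv2.imwrite('pics/w26z.png',cv2.convertScaleAbs(cv2.resize(c,None,fx=5.5,fy=5.5,interpolation=cv2.INTER_CUBIC),alpha=1.3))
def q(n,i,pts,z):
    P=np.array([ray(i,p,z)[:2] for p in pts]);print(n,P.mean(0).round(4),[round(float(np.linalg.norm(P[k]-P[(k+1)%4])),4) for k in range(4)],[round(float(np.degrees(np.arctan2(*(P[(k+1)%4]-P[k])[::-1]))),1) for k in range(4)])
q('rib',i,[(u/1.5,v/1.5) for u,v in [(313,275),(330,275),(331,330),(314,330)]],.073)
q('cover',i,[(u/1.5,v/1.5) for u,v in [(279,45),(555,28),(570,154),(291,170)]],.047)
q('cover rib',i,[(u/1.5,v/1.5) for u,v in [(362,94),(480,86),(481,104),(362,112)]],.073)
q('handle',i,[(u/1.5,v/1.5) for u,v in [(513,297),(617,318),(611,333),(511,318)]],.104)
```

```text
rib [0.4461 0.0977] [0.014, 0.048, 0.0145, 0.048] [-91.6, 177.7, 88.4, -2.8]
cover [0.604 0.01 ] [0.2133, 0.0953, 0.2303, 0.0939] [-88.5, -168.6, 91.5, 1.1]
cover rib [0.6026 0.0139] [0.0878, 0.0125, 0.0894, 0.0126] [-88.1, -175.0, 91.9, -2.2]
handle [ 0.4388 -0.0929] [0.0836, 0.0127, 0.0801, 0.0169] [-103.3, 164.6, 79.5, -2.6]
```

View pics/w26z.png

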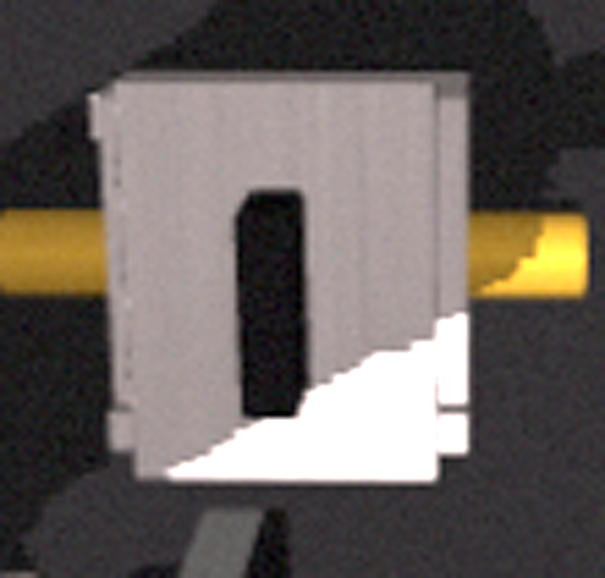

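Run:
```python
from h import *
import pickle
im,i=pickle.load(open('w26.pkl','rb'))
Z=lambda u,v:(165+u/5.5,145+v/5.5)
def q(n,i,pts,z):
    P=np.array([ray(i,p,z)[:2] for p in pts]);print(n,P.mean(0).round(4),[round(float(np.linalg.norm(P[k]-P[(k+1)%4])),4) for k in range(4)],[round(float(np.degrees(np.arctan2(*(P[(k+1)%4]-P[k])[::-1]))),1) for k in range(4)])
for z in (.042,.047,.052): q('short',i,[Z(*p) for p in [(107,80),(436,84),(437,481),(135,479)]],z)
print('sides: right end of single at z.042', ray(i,Z(468,95),.042), ray(i,Z(468,453),.042), 'left', ray(i,Z(92,95),.042),ray(i,Z(110,452),.042))
c=im[10:125,150:400]; cv2.imwrite('pics/w26y.png',cv2.resize(c,None,fx=3.1,fy=3.1,interpolation=cv2.INTER_CUBIC))
```

```text
short [0.4437 0.1002] [0.0784, 0.1013, 0.0767, 0.1018] [-92.3, 178.1, 88.0, -1.0]
short [0.445  0.0995] [0.0774, 0.1001, 0.0758, 0.1006] [-92.3, 178.1, 88.0, -1.0]
short [0.4464 0.0988] [0.0765, 0.0989, 0.0749, 0.0993] [-92.3, 178.1, 88.0, -1.0]
sides: right end of single at z.042 [0.48998826 0.0521678  0.042     ] [0.39891628 0.05503417 0.042     ] left [0.49253654 0.14192764 0.042     ] [0.40170053 0.14553285 0.042     ]
```

View pics/w26y.png

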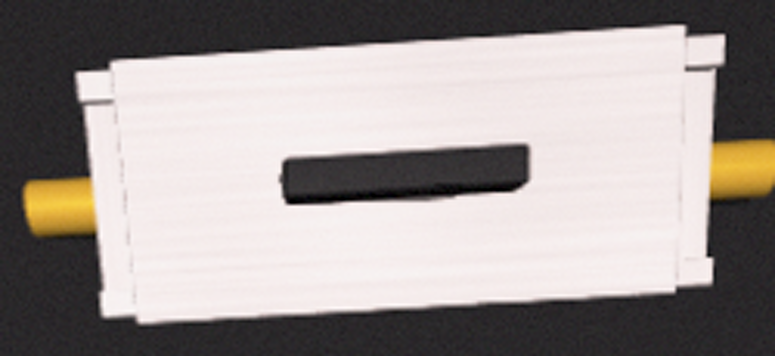

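Run:
```python
from h import *
import pickle
im,i=pickle.load(open('w26.pkl','rb'))
Z=lambda u,v:(150+u/3.1,10+v/3.1)
def q(n,i,pts,z):
    P=np.array([ray(i,p,z)[:2] for p in pts]);print(n,P.mean(0).round(4),[round(float(np.linalg.norm(P[k]-P[(k+1)%4])),4) for k in range(4)],[round(float(np.degrees(np.arctan2(*(P[(k+1)%4]-P[k])[::-1]))),1) for k in range(4)])
q('long',i,[Z(*p) for p in [(112,61),(685,26),(675,291),(140,323)]],.047)
q('block',i,[Z(*p) for p in [(77,72),(725,36),(712,284),(101,318)]],.042)
cap('scene','sc12',(100,120,420,300),2.5)
```

```text
long [0.6036 0.0131] [0.2142, 0.0947, 0.214, 0.0954] [-88.5, -178.3, 91.6, 1.8]
block [0.6035 0.0126] [0.2459, 0.0897, 0.247, 0.0907] [-88.8, -178.6, 91.4, 0.7]
```

View pics/sc12.png

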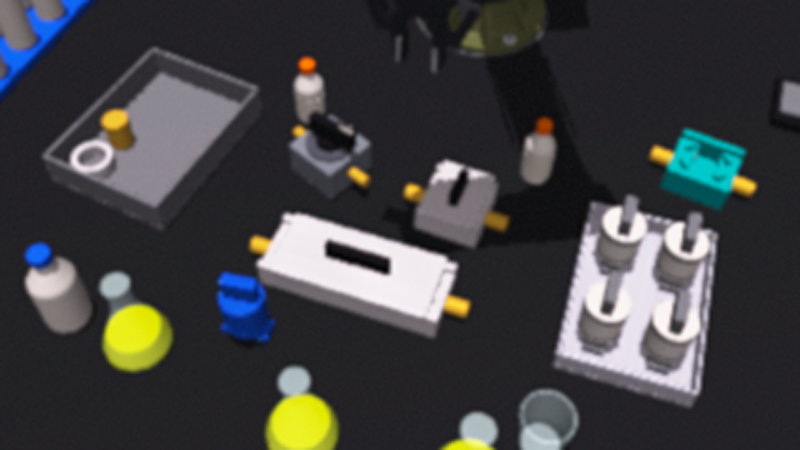

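```bash
python3 -c "
from h import *
print(order.hand_in())"
```

```text
the job is handed in; nothing more can be done
None
```

I completed the job and handed it in at about 60 s on the clock. The hand-in gives no verdict, so what follows are my own checks.

- **Isolator:** I turned it clockwise about 81° to its stop before touching any filter. In the final picture the handle is still in the off position.
- **Filters:** all four ports held one. Each was twisted anticlockwise, lifted out and stood in the tray, and all four are standing there in the last view.
- **Long cover:** it lies on the block within about 1 mm of centre and less than 1° off line.
- **Short cover:** it lies on the single housing within about 1.5 mm of centre and less than 1° off line. After I first put it down it was found 30–40 mm aside, half off the housing. I took this to be the announced knock, so I gripped it again and put it back.
- **Everything else:** the two bottles stand where they were, I left the look-alikes alone, and the gripper was clear of everything at hand-in.

Some corner readings disagreed: two readings of the long cover gave sides of 213 and 230 mm. I traced that to one misread corner; re-measured on an enlarged picture, both sides came out at about 214 mm (true length 216 mm).

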